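# Press the glued accents of a sign under a caul

## Task

The faces of three small sign accents (one shaped like a roof, one like a drop, one a round dot) have just been glued and must be pressed while the glue sets. Seat each accent, green face up and fully down, in the nest of its own shape on the gluing board; then lay the caul (the loose wooden pressing bar) centred along the row so that it rests flat on all three, and last stand the loose brass weight upright on the black rubber pad in the middle of the caul.

Things in the scene. Friction and masses are not known exactly. Their poses are not given: they have to be found in the camera images.
- accent_roof: Loose roof-shaped (chevron) accent, gold sides, green face on top, 46 x 95 x 48 mm, 57 g. Origin: centre of the underside of its bounding box; z up. x points to the blunt peak (x = +22 mm); the notch is at x = -1, y = 0; legs end at x = -20, y = +-47 mm. Grasp peak and notch, closing along x, centred at x = +8 mm; a 16 mm wide finger stops in the notch at x = -7 mm.
- accent_drop: Loose drop-shaped accent, gold sides, green face on top, 68 (x) x 42 (y) x 48 mm, 44 g. Origin: centre of the underside; z up; broad round end at +x, narrow end at -x. Widest (41 mm) at x = +10 mm: grasp near there across y.
- accent_dot: Loose round dot accent, a short upright cylinder, gold side, green face on top, 46 mm across, 48 mm high, 37 g. Origin: centre of the underside; z up; its yaw does not matter.
- nest_roof: Fixed plywood block on the board, 98 (x) x 128 (y) x 16 mm, with one pocket shaped like the roof accent, peak to +x. Pocket floor 6 mm above the underside, pocket 10 mm deep, 3 mm play all round at the floor, bevelled out to 9 mm at the mouth. Origin: centre of underside, below the pocket's middle; z up. The seated accent's origin is 6 mm above it and its x and y axes are parallel to the nest's.
- nest_drop: Fixed plywood block on the board, 128 (x) x 98 (y) x 16 mm, with one pocket shaped like the drop accent, broad end to +x. Pocket floor 6 mm above the underside, pocket 10 mm deep, 3 mm play all round at the floor, bevelled out to 9 mm at the mouth. Origin: centre of underside, below the pocket's middle; z up. The seated accent's origin is 6 mm above it and its x and y axes are parallel to the nest's.
- nest_dot: Fixed plywood block on the board, 128 (x) x 98 (y) x 16 mm, with one pocket that is round, for the dot accent. Pocket floor 6 mm above the underside, pocket 10 mm deep, 3 mm play all round at the floor, bevelled out to 9 mm at the mouth. Origin: centre of underside, below the pocket's middle; z up. The seated accent's origin is 6 mm above it; yaw does not matter.
- glue_board: Fixed wooden board, 138 (x) x 312 (y) x 12 mm, carrying the three nests in a row along its y axis, 100 mm centre to centre, the middle one over its centre; which nest is where varies. Origin: centre of the underside, on the table; z up. Seated accents have their undersides 18 mm and their faces 66 mm above this origin.
- caul: Loose light wood pressing bar with cork sole, 290 (x) x 46 (y) x 36 mm, 250 g, lying left of the board; round black rubber pad (45 mm) in the middle of its top. Origin: centre of underside; z up; either end may point either way. Grip across y at mid-length, fingertips above its underside. In place, x lies along the board's y, centred on the board, underside 66 mm above the board's origin.
- brass_weight: Loose brass weight standing among the accents, 42 mm across, 56 mm high, 480 g; a plain cylinder up to 27 mm (grip about there), narrower knob on top. Origin: centre of the underside; z up. In place it stands 36 mm above the caul's origin. (A similar one far back by the clamp jig is not meant.)
There are look-alikes about, which are no part of the job. Leave any blue or turquoise look-alike of the accent_roof alone.

How it is judged (in metres and radians):
On the way, in this order (a step that is already met when the one before it is completed fails the run):
1. all three accents sit fully down in the nests of their own shape (horizontal distance between accent_roof and nest_roof below 0.008 m and z of accent_roof in the frame of nest_roof between 0.003 and 0.009 m and angle between each of accent_roof, accent_drop, accent_dot's own z axis and vertical below 0.06 rad and linear speed of each of accent_roof, accent_drop, accent_dot below 0.02 m/s and horizontal distance between accent_drop and nest_drop below 0.008 m and z of accent_drop in the frame of nest_drop between 0.003 and 0.009 m and horizontal distance between accent_dot and nest_dot below 0.008 m and z of accent_dot in the frame of nest_dot between 0.003 and 0.009 m), for 0.2 s.
2. with the accents still seated, the caul lies flat along the row on all three (all of step 1 and horizontal distance between caul and glue_board below 0.02 m and angle between the x axis of caul and the y axis of glue_board, either way round below 0.12 rad and z of caul in the frame of glue_board between 0.062 and 0.07 m and angle between caul's own z axis and vertical below 0.05 rad and linear speed of caul below 0.02 m/s), for 0.2 s.
3. the brass weight stands upright on the middle of the caul (all of step 2 and horizontal distance between brass_weight and caul below 0.015 m and z of brass_weight in the frame of caul between 0.032 and 0.04 m and angle between brass_weight's own z axis and vertical below 0.08 rad and linear speed of brass_weight below 0.02 m/s), for 0.2 s.
At the end, for the whole second after the job is handed in: Each accent face up and fully down in its own nest (within 8 mm sideways, 3 mm in height); the caul lies flat on all three, within 20 mm of the board's centre and 0.12 rad of the row; the brass weight stands upright on it within 15 mm of its middle; all at rest (all of step 3); the robot touches nothing.
It also fails if it takes over 128 s, if anything falls off the work surface, if the arm or the gripper's body presses on something with over 40 N, if the wrist force passes 120 N, or if a joint passes its speed limit or range.

## Robot

A 6-joint arm with a two-finger parallel gripper is mounted at the origin on a cart in front of the work surface, level with it; the furniture and walls round the work are solid. World frame = base frame: x ahead of the robot, y to its left, z up, the work surface at z = 0. Lengths are in mm, angles in rad, forces in N, time in s.
With the tool pointing down it reaches from about 275 to 725 mm from the base axis. Payload 5.6 kg.
Tool frame: the origin (TCP) lies between the finger pads; the fingertips stand 17 mm ahead of it and the grasp point (between the pads) lies 2 mm behind it (ctrl.tip_extent is the distance from the TCP to the fingertips, in mm); z points along the fingers, y is the direction in which the jaws open and shut (so a half turn about z gives the same grasp; the last joint's range is limited). The gripper opens to 85 mm and grips with 20 to 120 N. Pads are 22 mm wide; open, the fingers measure 114 mm over their backs; the gripper's body (76 mm by 85 mm) begins 54 mm behind the grasp point. The pads swing forward as they close: fully open they stand 13 mm farther back than shut.
Start: joints at [-0.945, 0.255, 0.108, 0, -1.424, -0.285], TCP at [183.852, -518.355, 248.283] pointing down, gripper open.
Joint ranges: [-2.95, 2.95], [-1.21, 1.97], [-1.09, 1.5], [-2.87, 1.71], [-2.94, -0.07], [-3.05, 3.05]. Speed limits (rad/s): [2.57, 2.57, 3.14, 3.14, 3.14, 3.14].

## Interface

Orientations are given as a unit quaternion [w, x, y, z].
In Python, from workcell import telemetry, cams, order, ctrl gives the robot as it stands.
- The arm moves only by the shell command python3 -m handwheel 'ROWS' [FORCE]. ROWS is JSON, a list that holds one entry, the list of rows, each a list of 5 numbers: the shift along the tool's x, y, z in mm, then the turn about the tool's z in rad, then the closure, from 0 (fully open) to 1 (shut). In form: [[[dx, dy, dz, yaw, claw], ...]]. A call has 1 to 12 rows; each row shifts and turns the pose as measured when the row begins, along the tool's axes as they then stand; what a row does not reach is not made up. A row lasts 1/12 s, in which the tool goes at most 41.7 mm and 7.16 degrees, less where a joint would pass 70% of its speed; a pose out of reach is approached as far as the arm can. A call is refused whole if a number of a shift passes 41.7 or a number of a turn 0.125, either way. A call with a gripper value outside its range is refused whole. The fingers move at their own pace and stop on an object; FORCE is the grip in N (left out, the last holds). Time passes only in rows, so rows that do not move let the fingers close. It gives the time, the measured TCP pose, the force and the opening at its end, in the units of the state.
- telemetry.read_state(): the state, without advancing time (a new reading comes with each control period).
- cams.camera(name): name is "side" or "top" or "wrist"; returns a dict with "img" (420x560x3 uint8, blue, green, red), "fx", "fy", "cx", "cy" (pixels), "position" and "attitude" of the camera in the world. Camera axes: x right, y up, looking along -z (the intrinsics and any distortion apply to the point x, -y, -z); pixel columns grow to the right and rows downward; lengths in mm; the calibration is good to about 2 mm. A picture is of the moment at which its call begins. There is no depth.
- order.hand_in(): hands the job in, once; it reports no verdict.
The state is a dict: "time": time; "joints": joint angles; "qd": joint speeds; "tau": joint torques, N m; "ee_pos": TCP position; "eef_rot": TCP orientation; "force": force on the tool from outside, world axes, zero at the start; "moment": the same for the moment, N m; "opening": finger opening in mm.
Only numpy, scipy, OpenCV 4.12 (cv2) and the standard library are available. Lean on these libraries where they do the work, as an engineer would, in place of code of your own. Each camera call takes 0.05 s, during which the arm holds its last target.

## Working session

There is one attempt and no reset: what is moved stays moved. The work goes in short steps, Python scripts to look and compute and a shell command to move; the robot and the scene stay as the last step left them, time stands still between calls to the robot, and variables do not carry over. Pictures are saved under pics/ and viewed, and the job is handed in when it is done.

```bash
ls; mkdir -p pics; python3 - <<'E'
from workcell import telemetry, cams, order, ctrl
import cv2
print(telemetry.read_state(), ctrl.tip_extent)
for n in ["side","top","wrist"]:
    c=cams.camera(n); cv2.imwrite(f"pics/{n}0.png",c["img"]); print(n,{k:v for k,v in c.items() if k!="img"})
E
```

```text
pics
{'time': 0.0, 'joints': array([-9.45385963e-01,  2.55760431e-01,  1.07007536e-01, -5.15757954e-04,
       -1.42387075e+00, -2.84629343e-01]), 'qd': array([ 0.00063731,  0.00011077, -0.00051365, -0.00038317, -0.00020196,
        0.00045757]), 'tau': array([-5.79810376e-05, -3.86628771e+01,  2.37942177e+01,  5.36511675e+00,
       -5.94104538e-03,  5.71236072e-07]), 'ee_pos': array([ 183.75730992, -517.91020297,  247.38359158]), 'eef_rot': array([-1.72421425e-04, -1.69529705e-01,  9.85524621e-01,  9.32792731e-04]), 'force': array([-0.42160409, -0.09716747, -0.00301761]), 'moment': array([-0.01566429, -0.02388403, -0.02254183]), 'opening': 85.40929650749867} 17.0
side {'fx': 506.26063903893277, 'fy': 506.26063903893277, 'cx': 280.4716390932637, 'cy': 200.38982240451185, 'position': array([183.0416761 , 824.60705153, 736.70920746]), 'attitude': array([-0.14784692, -0.08426653,  0.43220303,  0.88557381])}
top {'fx': 398.3910374257004, 'fy': 398.3910374257004, 'cx': 277.4468644745174, 'cy': 203.47389081666358, 'position': array([ 308.68017688,   25.75619104, 1067.39622437]), 'attitude': array([ 0.7048191 ,  0.06810604, -0.06773182, -0.70285419])}
wrist {'fx': 305.18595887720926, 'fy': 305.18595887720926, 'cx': 276.8333360495789, 'cy': 214.7099200023754, 'position': array([ 106.78344375, -545.1030505 ,  373.62347043]), 'attitude': array([ 0.56924171, -0.09233501, -0.13341374,  0.8060018 ])}
```

View pics/top0.png

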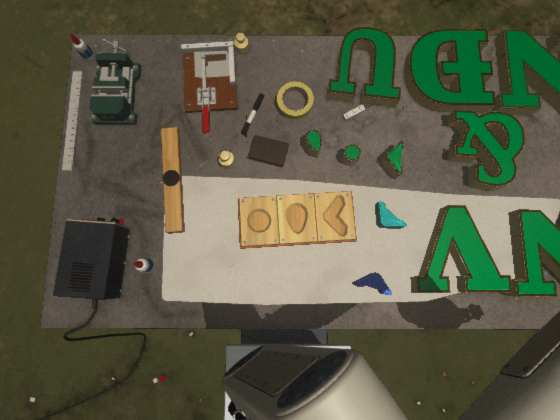

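View pics/side0.png

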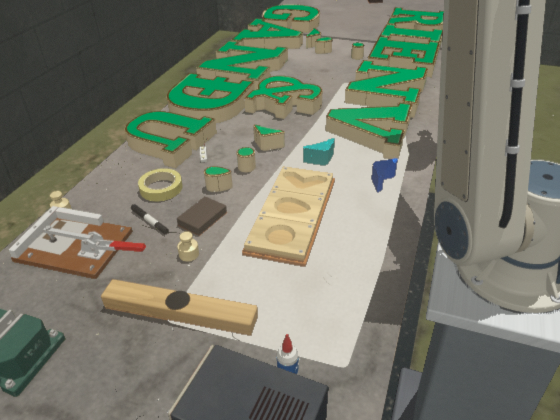

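View pics/wrist0.png

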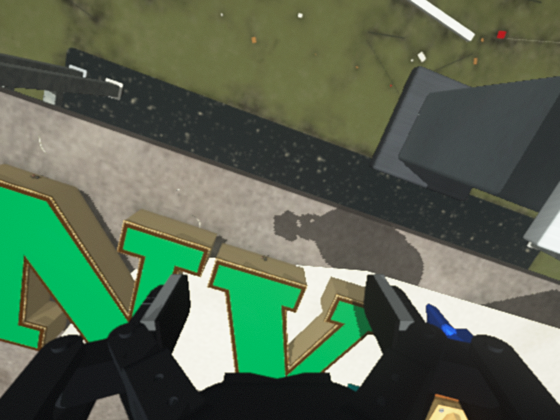

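```bash
cat > h.py <<'E'
import numpy as np, cv2
from scipy.spatial.transform import Rotation as R
from workcell import telemetry, cams, order, ctrl
def rot(q): return R.from_quat(np.asarray(q)[[1,2,3,0]])
def ray(c,uv):
    uv=np.atleast_2d(np.asarray(uv,float))
    d=np.stack([(uv[:,0]-c["cx"])/c["fx"],-(uv[:,1]-c["cy"])/c["fy"],-np.ones(len(uv))],1)
    return np.asarray(c["position"]),rot(c["attitude"]).apply(d)
def plane(c,uv,z):
    p,d=ray(c,uv); return p+d*((z-p[2])/d[:,2])[:,None]
def proj(c,P):
    q=rot(c["attitude"]).inv().apply(np.atleast_2d(P)-c["position"])
    return np.stack([c["cx"]+c["fx"]*q[:,0]/-q[:,2],c["cy"]-c["fy"]*q[:,1]/-q[:,2]],1)
def tri(c1,u1,c2,u2):
    p1,d1=ray(c1,u1);p2,d2=ray(c2,u2);d1=d1[0]/np.linalg.norm(d1);d2=d2[0]/np.linalg.norm(d2)
    A=np.stack([d1,-d2],1);t=np.linalg.lstsq(A,p2-p1,rcond=None)[0]
    a=p1+t[0]*d1;b=p2+t[1]*d2;return (a+b)/2,np.linalg.norm(a-b)
def crop(img,x0,y0,x1,y1,f,name):
    cv2.imwrite("pics/"+name,cv2.resize(img[y0:y1,x0:x1],None,fx=f,fy=f,interpolation=cv2.INTER_CUBIC))
def blobs(img,lo,hi,amin=60,amax=1e9):
    m=cv2.inRange(cv2.cvtColor(img,cv2.COLOR_BGR2HSV),lo,hi)
    cs,_=cv2.findContours(m,cv2.RETR_EXTERNAL,cv2.CHAIN_APPROX_NONE)
    return [c for c in cs if amin<cv2.contourArea(c)<amax]
def cen(c):
    m=cv2.moments(c);return np.array([m["m10"],m["m01"]])/m["m00"]
E
python3 - <<'E'
from h import *
t=cams.camera("top");s=cams.camera("side")
crop(t["img"],150,110,430,300,2.8,"tc.png")
crop(s["img"],90,110,410,340,2.5,"sc.png")
for n,c in (("top",t),("side",s)):
    for b in blobs(c["img"],(50,120,50),(75,255,255),50,1500):
        print(n,cen(b).round(1),cv2.contourArea(b),plane(c,cen(b),48).round(0)[0])
E
```

```text
top [352.2 152. ] 127.5 [ 648. -173.   48.]
top [395.8 156.5] 200.0 [ 636. -289.   48.]
top [313.8 139.5] 159.5 [683. -71.  48.]
side [381.8 133.7] 96.5 [ 336. -364.   48.]
```

View pics/tc.png

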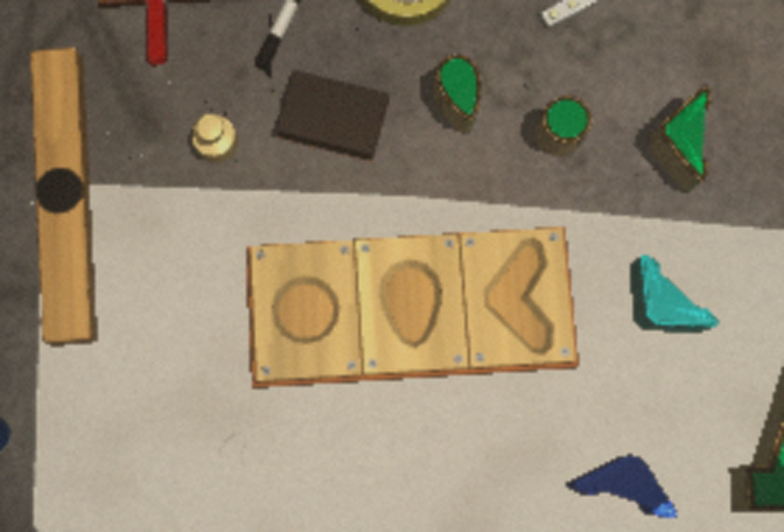

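View pics/sc.png

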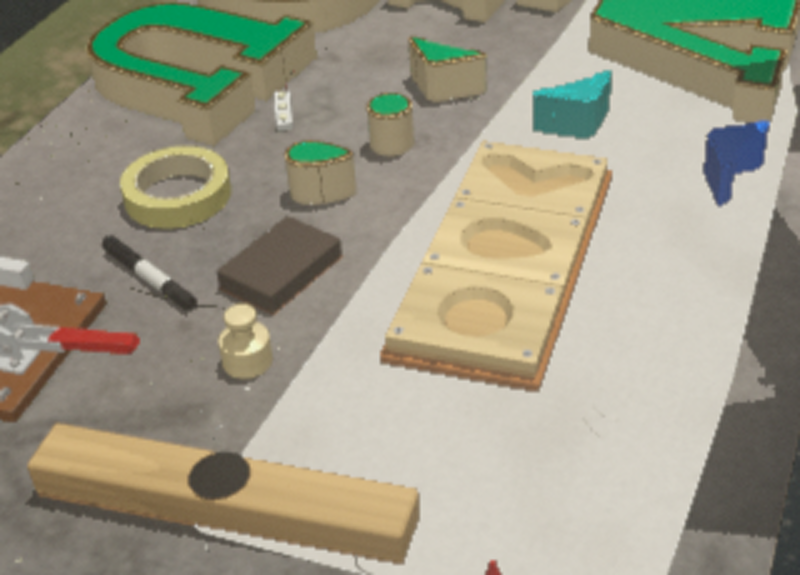

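```bash
python3 -m handwheel '[[[-35,21,-4,0,0],[-35,21,-4,0,0],[-35,21,-4,0,0],[-35,21,-4,0,0],[-35,21,-4,0,0],[-35,21,-4,0,0],[-35,21,-4,0,0],[-35,21,-4,0,0],[-35,21,-4,0,0],[-35,21,-4,0,0],[-35,21,-4,0,0],[-35,21,-4,0,0]]]'
```

```text
time: 1.25
ee_pos: [497.4, -136.2, 294.7]
eef_rot: [-0.001, -0.163, 0.987, 0.002]
force: [2.0, -0.9, 0.1]
opening: 85.0
```

```bash
python3 - <<'E'
from h import *
t=cams.camera("top")
print(telemetry.read_state()["joints"].round(2))
# nests: wood mask
im=t["img"]; h=cv2.cvtColor(im,cv2.COLOR_BGR2HSV)
m=cv2.inRange(h,(8,70,110),(30,255,255)); cv2.imwrite("pics/m.png",m)
for b in blobs(im,(8,70,110),(30,255,255),60):
    r=cv2.minAreaRect(b); print(cen(b).round(1),cv2.contourArea(b),r)
E
```

```text
[ 0.04  0.18  0.14 -0.01 -1.52 -1.28]
[241.7 224.2] 179.5 ((241.51466369628906, 225.01385498046875), (44.09628677368164, 6.2260308265686035), 88.36341857910156)
[250.8 223.9] 102.5 ((250.5, 224.5), (45.0, 3.0), 90.0)
[347.5 218.6] 577.5 ((346.95050048828125, 217.5049591064453), (48.35881042480469, 14.328536033630371), 84.2894058227539)
[172.4 208. ] 730.0 ((172.217041015625, 206.51527404785156), (50.22397232055664, 17.218107223510742), 86.90594482421875)
[225.8 157.9] 132.5 ((226.0, 158.0), (14.0, 14.0), 90.0)
[169.7 148.9] 645.5 ((169.6726531982422, 150.7803955078125), (47.35551071166992, 16.50347328186035), 86.98721313476562)
[240.5  40.7] 145.5 ((240.25003051757812, 40.750003814697266), (14.142135620117188, 13.435027122497559), 45.0)
```

View pics/m.png

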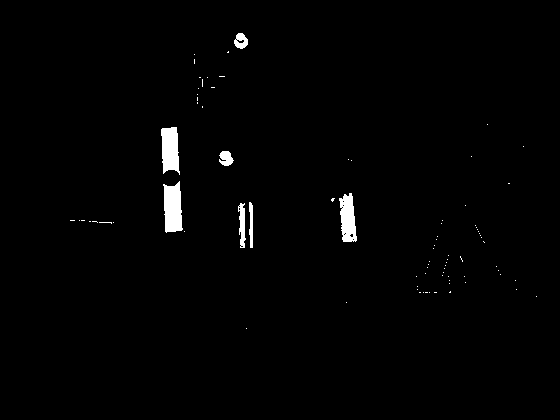

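```bash
python3 -m handwheel '[[[0,0,0,-0.123,0],[0,0,0,-0.123,0],[0,0,0,-0.123,0],[0,0,0,-0.123,0],[0,0,0,-0.123,0],[0,0,0,-0.123,0],[0,0,0,-0.123,0],[0,0,0,-0.123,0],[0,0,0,-0.123,0],[0,0,0,-0.123,0],[0,-30,0,0,0],[0,-30,0,0,0]]]'; python3 -m handwheel '[[[0,-40,0,0,0],[0,0,0,0,0]]]'; python3 - <<'E'
from h import *
c=cams.camera("wrist");cv2.imwrite("pics/w1.png",c["img"]);print({k:v for k,v in c.items() if k!="img"})
import pickle;pickle.dump(c,open("w1.pkl","wb"))
E
```

```text
time: 2.3
ee_pos: [561.0, -125.7, 293.1]
eef_rot: [-0.001, 0.714, -0.7, -0.005]
force: [0.5, -0.6, 0.1]
opening: 85.3
time: 2.47
ee_pos: [605.3, -124.5, 288.1]
eef_rot: [0.001, 0.714, -0.7, -0.007]
force: [-0.4, 0.9, -4.2]
opening: 85.6
{'fx': 305.18595887720926, 'fy': 305.18595887720926, 'cx': 276.8333360495789, 'cy': 214.7099200023754, 'position': array([ 608.80343184, -207.20667577,  413.53716499]), 'attitude': array([-0.00954752,  0.00707198, -0.16686635,  0.98590793])}
```

View pics/w1.png

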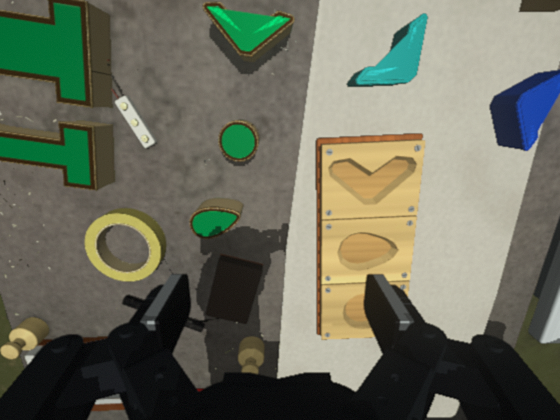

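```bash
cat > meas1.py <<'E'
from h import *
import pickle
w=pickle.load(open("w1.pkl","rb"));t=dict(cams.camera("top"));t["img"]=cv2.imread("pics/top0.png")
s=dict(cams.camera("side"));s["img"]=cv2.imread("pics/side0.png")
print(t["position"],s["position"])
pickle.dump(t,open("t0.pkl","wb"));pickle.dump(s,open("s0.pkl","wb"))
G=((45,110,20),(85,255,255))
for n,c in (("top",t),("wrist",w),("side",s)):
    for b in blobs(c["img"],*G,60,3000):
        p=plane(c,b.reshape(-1,2)+0.0,48)[:,:2].astype(np.float32)
        u=cen(b);P=plane(c,u,48)[0]
        r=cv2.minAreaRect(p)
        print(n,u.round(1),P.round(1),"rect",np.round(r[0],1),np.round(r[1],1),round(r[2],1),"circ",[np.round(v,1) for v in cv2.minEnclosingCircle(p)])
E
python3 meas1.py; python3 - <<'E'
from h import *
i=cv2.imread("pics/w1.png")
crop(i,180,0,440,345,1.7,"w1c.png")
crop(i,180,190,280,250,8,"w1d.png")
crop(i,190,0,310,80,6,"w1r.png")
E
```

```text
[ 308.68017688   25.75619104 1067.39622437] [183.0416761  824.60705153 736.70920746]
top [538.  250.8] [ 386.3 -637.6   48. ] rect [ 380.2 -639.9] [100.5 215. ] 81.1 circ [array([ 381.2, -623.3]), np.float64(110.1)]
top [352.2 152. ] [ 648.2 -172.8   48. ] rect [ 649.4 -172.4] [37.5 36.6] 88.3 circ [array([ 648.3, -172.7]), np.float64(19.6)]
top [395.9 156.5] [ 636. -289.   48.] rect [ 636.3 -285.9] [36.2 83.8] 84.4 circ [array([ 634.8, -301.3]), np.float64(41.9)]
top [313.7 139.4] [683.4 -70.6  48. ] rect [680.3 -68.6] [32.4 53.7] 89.3 circ [array([680.2, -71.2]), np.float64(28.8)]
top [494.  141.3] [ 679. -555.   48.] rect [ 662.9 -542.4] [176.8 199.1] 86.8 circ [array([ 671.2, -528.7]), np.float64(114.6)]
top [528.   67.3] [ 896.5 -672.    48. ] rect [ 890.3 -679.2] [155.5 234.7] 82.5 circ [array([ 890.6, -648. ]), np.float64(121.5)]
top [369.7  63.8] [ 906.2 -230.4   48. ] rect [ 916.2 -222.4] [188.4 201.4] 82.9 circ [array([ 896.3, -219.4]), np.float64(121.6)]
wrist [212.  222.3] [684.7 -68.1  48. ] rect [682.2 -66.3] [56.8 34.2] 1.0 circ [array([682.2, -70. ]), np.float64(29.2)
[... 1549 characters left out ...]
.float64(177.7)]
side [407.3  49.5] [ 358.6 -974.7   48. ] rect [ 369.8 -976.8] [213.8 197.3] 0.3 circ [array([ 371.2, -975.6]), np.float64(140.4)]
side [412.3  32.3] [  366.1 -1154.6    48. ] rect [  369.  -1156.5] [119.6 213.9] 89.1 circ [array([  368.8, -1154.7]), np.float64(117.8)]
side [266.2  30.9] [  911.2 -1013.6    48. ] rect [  893.3 -1019.1] [226.3 243.6] 0.1 circ [array([  921.9, -1018.5]), np.float64(143.2)]
side [418.6  16.6] [  367.3 -1346.1    48. ] rect [  374.8 -1340.9] [203.6 200.1] 2.2 circ [array([  373.2, -1341.4]), np.float64(136.6)]
side [290.5  12.1] [  893.6 -1259.1    48. ] rect [  892.1 -1263.8] [223.1 198. ] 7.3 circ [array([  891.5, -1253.6]), np.float64(123.0)]
```

View pics/w1d.png

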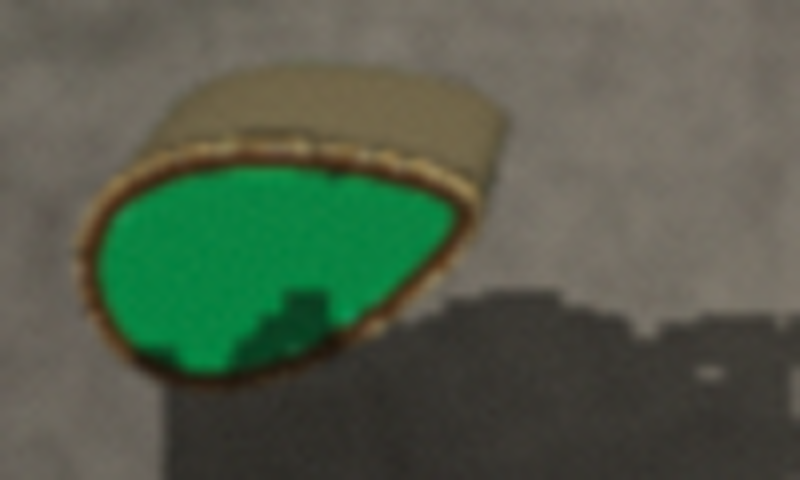

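View pics/w1r.png

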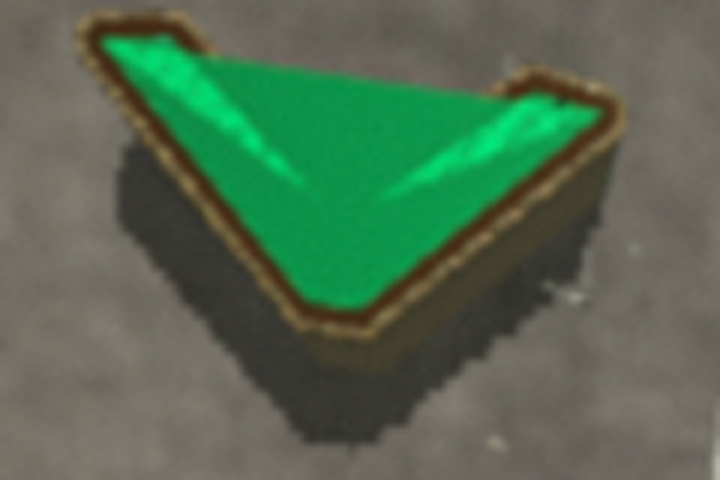

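View pics/w1c.png

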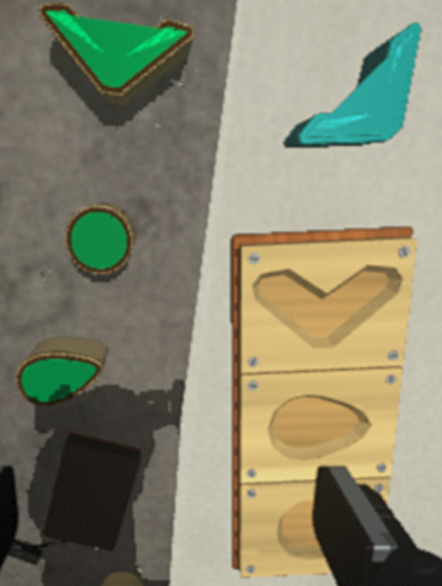

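```bash
python3 - <<'E'
from h import *
import pickle
t=pickle.load(open("t0.pkl","rb"));w=pickle.load(open("w1.pkl","rb"))
for c,pts in ((t,[(241,225),(247,230),(260,220),(300,205),(297,240),(350,205),(400,260),(300,270)]),(w,[(319,180),(330,200),(372,185),(410,200),(370,245),(440,250)])):
    h=cv2.cvtColor(c["img"],cv2.COLOR_BGR2HSV)
    print([tuple(map(int,h[v,u])) for u,v in pts])
for n,c in(("t",t),("w",w)):
    h=cv2.cvtColor(c["img"],cv2.COLOR_BGR2HSV)
    cv2.imwrite(f"pics/sat_{n}.png",h[...,1])
for c,roi in ((t,(225,180,370,260)),(w,(305,120,440,350))):
    x0,y0,x1,y1=roi
    m=np.zeros(c["img"].shape,np.uint8);m[y0:y1,x0:x1]=c["img"][y0:y1,x0:x1]
    hsv=cv2.cvtColor(m,cv2.COLOR_BGR2HSV)
    k=cv2.inRange(hsv,(13,60,130),(35,255,255));k=cv2.morphologyEx(k,cv2.MORPH_CLOSE,np.ones((5,5)))
    b=max(cv2.findContours(k,cv2.RETR_EXTERNAL,cv2.CHAIN_APPROX_NONE)[0],key=cv2.contourArea)
    p=plane(c,b.reshape(-1,2),28)[:,:2].astype(np.float32)
    print(cv2.contourArea(b),cv2.minAreaRect(p)); cv2.imwrite(f"pics/k{x0}.png",k)
E
cd pics; python3 -c "
import cv2,numpy as np
a=cv2.imread('k225.png')[170:270,220:380];b=cv2.imread('k305.png')[110:360,300:450];c=cv2.imread('sat_w.png')[110:360,300:450]
cv2.imwrite('kk.png',np.hstack([cv2.resize(a,(400,250)),b,c]))"
```

```text
[(19, 124, 202), (20, 123, 197), (18, 141, 192), (19, 131, 150), (21, 118, 218), (19, 124, 201), (21, 39, 194), (19, 42, 195)]
[(13, 150, 80), (21, 111, 219), (19, 133, 195), (20, 107, 216), (19, 135, 194), (27, 26, 199)]
5642.0 ((469.7486267089844, -23.357421875), (135.89280700683594, 305.21038818359375), 3.7295215129852295)
16539.0 ((477.1706237792969, -25.553054809570312), (133.83853149414062, 308.2450866699219), 3.443112373352051)
```

View pics/kk.png

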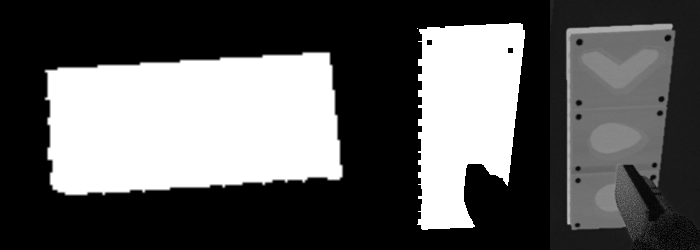

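```bash
python3 -m handwheel '[[[-33,17,-2,0,0],[-33,17,-2,0,0],[-33,17,-2,0,0],[-33,17,-2,0,0],[-33,17,-2,0,0],[-33,17,-2,0,0],[-33,17,-2,0,0],[-28,11,0,0,0],[0,0,0,0,0],[0,0,0,0,0]]]'; python3 - <<'E'
from h import *
c=cams.camera("wrist");cv2.imwrite("pics/w2.png",c["img"]);print(c["position"])
import pickle;pickle.dump(c,open("w2.pkl","wb"))
E
```

```text
time: 3.45
ee_pos: [451.2, 134.7, 319.2]
eef_rot: [-0.01, 0.712, -0.702, -0.001]
force: [0.2, -1.0, -0.6]
opening: 85.4
[451.32085859  50.96382212 443.98189886]
```

View pics/w2.png

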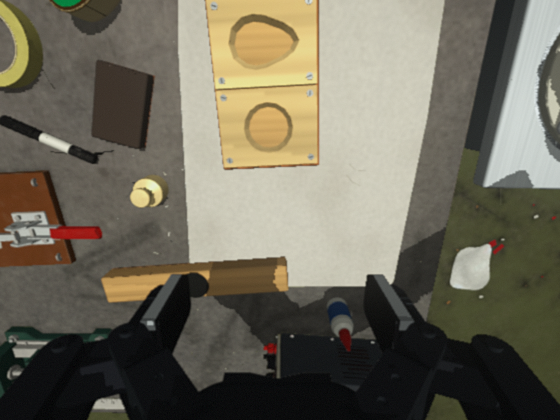

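```bash
python3 - <<'E'
from h import *
import pickle
for n,roi in (("t0",(225,180,370,260)),("w1",(305,120,440,350)),("w2",(200,0,325,175))):
    c=pickle.load(open(n+".pkl","rb"));x0,y0,x1,y1=roi
    h=cv2.cvtColor(c["img"],cv2.COLOR_BGR2HSV)[y0:y1,x0:x1]
    wood=cv2.inRange(h,(10,60,40),(35,255,255))
    wood=cv2.morphologyEx(wood,cv2.MORPH_CLOSE,np.ones((9,9)))
    sc=cv2.bitwise_and(cv2.inRange(h,(0,0,0),(180,80,255)),wood)
    nl,_,st,ce=cv2.connectedComponentsWithStats(sc)
    for i in range(1,nl):
        if 3<=st[i,4]<60:
            u=ce[i]+[x0,y0];print(n,u.round(1),st[i,4],plane(c,u,28)[0,:2].round(1))
    # pocket: floor+wall outline -> saturation
    f=cv2.inRange(h,(0,118,0),(180,255,255));cv2.imwrite(f"pics/f_{n}.png",cv2.resize(np.hstack([f,h[...,1],h[...,2]]),None,fx=1.8,fy=1.8))
E
```

```text
t0 [347.3 194. ] 7 [ 537.5 -159.8]
t0 [317.5 196. ] 6 [531.8 -80.2]
t0 [279.9 198.1] 8 [525.7  20.2]
t0 [310.  196.5] 6 [530.4 -60.2]
t0 [272.5 198.5] 4 [524.6  39.8]
t0 [242.5 200.5] 4 [519.  119.6]
t0 [351.1 235.1] 8 [ 427.3 -166.5]
t0 [313.2 237.7] 6 [420.4 -67. ]
t0 [320.9 237.1] 8 [421.8 -87.2]
t0 [274.9 239.9] 8 [414.3  33. ]
t0 [282.5 239.2] 8 [416.   13.1]
t0 [244.5 242. ] 6 [408.5 112.3]
w1 [414.5 133. ] 12 [ 434.8 -182.2]
w1 [369. 135.] 11 [ 490.6 -178.7]
w1 [393.5 134. ] 16 [ 460.6 -180.5]
w1 [332. 137.] 11 [ 536.  -175.4]
w1 [351.5 136. ] 14 [ 512.1 -177.1]
w1 [422.8 139.2] 4 [ 423.3 -175. ]
w1 [417.3 147.7] 40 [ 428.3 -164.6]
w1 [329.1 151.8] 40 [ 538.3 -157.3]
w1 [410.9 208.5] 33 [423.  -84.8]
w1 [328.5 212.4] 31 [532.9 -77.4]
w1 [409.6 222.6] 30 [421.4 -64.7]
w1 [328.3 226.4] 31 [531.6 -57.3]
w1 [404.1 274.7] 24 [416.1  15.5]
w1 [327.6 278.1] 25 [526.4  22.8]
w1 [409. 281.] 3 [407.3  25.9]
w1 [402.3 287. ] 28 [415.5  36.1]
w1 [327.5 290. ] 26 [525.   42.7]
w1 [327.1 334.6] 19 [519.5 122.9]
w1 [321. 337.] 3 [528.7 127.6]
w2 [213.5   5.4] 55 [532.3 -57.8]
w2 [308.3   1.6
[... 158 characters left out ...]
1.] 7 [539.7 -21.1]
w2 [210.  50.] 7 [539.1 -11.5]
w2 [211.  59.] 7 [538.4  -1.6]
w2 [212.  68.] 7 [537.7   8.4]
w2 [309.4  75.4] 52 [416.9  15. ]
w2 [213.  77.] 7 [537.1  18.5]
w2 [221.2  80.4] 48 [526.9  22.3]
w2 [214.  86.] 7 [536.4  28.9]
w2 [309.5  92.6] 49 [415.7  34.9]
w2 [215.   95.5] 6 [535.7  40.1]
w2 [223.   97.5] 44 [525.6  42.3]
w2 [216.  104.5] 6 [535.   50.8]
w2 [217.  113.5] 6 [534.2  61.8]
w2 [218.  122.5] 6 [533.5  73. ]
w2 [219.  131.5] 6 [532.7  84.4]
w2 [220. 141.] 7 [532.   96.7]
w2 [221. 150.] 7 [531.2 108.5]
w2 [310.5 156.4] 33 [410.2 114.9]
w2 [222.  158.5] 6 [530.4 119.9]
w2 [229.4 160.3] 34 [520.3 122.2]
w2 [223. 166.] 3 [529.4 130.2]
w2 [256. 167.] 3 [484.1 130.7]
```

View pics/f_w1.png

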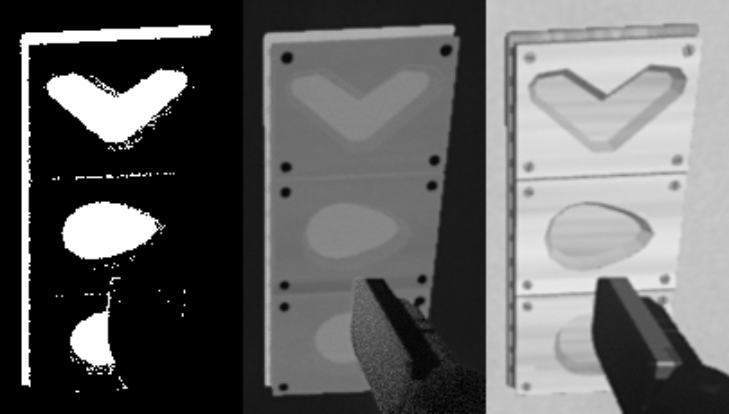

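View pics/f_w2.png

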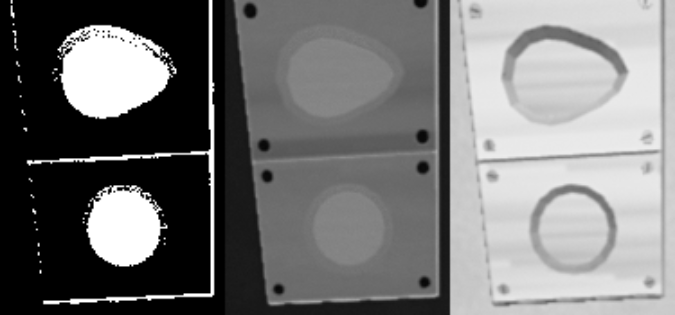

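```bash
python3 - <<'E'
from h import *
import pickle
t,w,w2,s=[pickle.load(open(n+".pkl","rb")) for n in("t0","w1","w2","s0")]
print("screws",tri(w,(328.3,226.4),w2,(213.5,5.4)),tri(w,(327.5,290),t,(272.5,198.5)))
print("dot",tri(t,(352.2,152),w,(237.7,140.9)),tri(s,(245.2,151.1),w,(237.7,140.9)))
print("drop",tri(t,(313.7,139.4),w,(212,222.3)),tri(s,(215.6,170.2),w,(212,222.3)))
print("roof",tri(t,(395.9,156.5),w,(246.9,26.2)),tri(s,(265.7,129.9),w,(246.9,26.2)))
G=((45,110,20),(85,255,255))
for n,c,a in (("top",t,(313.7,139.4)),("wrist",w,(212,222.3)),("side",s,(215.6,170.2))):
    for b in blobs(c["img"],*G,60,3000):
        if np.linalg.norm(cen(b)-a)<5:
            p=plane(c,b.reshape(-1,2),48)[:,:2]
            q=(p*10).astype(np.int32).reshape(-1,1,2);m=cv2.moments(q)
            th=0.5*np.arctan2(2*m["mu11"],m["mu20"]-m["mu02"])
            d=np.array([np.cos(th),np.sin(th)]);e=np.array([-d[1],d[0]])
            g=cen(q)/10
            x=(p-g)@d;y=(p-g)@e
            o=g+d*(x.max()+x.min())/2+e*(y.max()+y.min())/2
            print(n,"ang",np.degrees(th).round(1),"cen",g.round(1),"origin",o.round(1),"ext",np.ptp(x).round(1),np.ptp(y).round(1),"x skew",x.min().round(1),x.max().round(1))
# caul
E
```

```text
screws (array([531.91299808, -57.64355735,  29.10106916]), np.float64(0.37924787257875)) (array([524.87215475,  40.30306825,  30.75726175]), np.float64(1.9079254025414452))
dot (array([ 648.33079037, -171.55008675,   50.83145884]), np.float64(2.901261642258897)) (array([ 648.617585  , -170.9554328 ,   50.06315542]), np.float64(2.0569118350307583))
drop (array([683.01722593, -69.8867476 ,  51.35997894]), np.float64(2.052743806754023)) (array([683.31735174, -69.44844469,  50.38706206]), np.float64(1.8346081790010937))
roof (array([ 637.86972891, -289.70232925,   42.57984095]), np.float64(2.1651040455553465)) (array([ 636.97206188, -287.39315571,   49.66597764]), np.float64(1.4953636809456636))
top ang 15.4 cen [683.4 -70.5] origin [680.4 -71.8] ext 57.2 33.6 x skew -31.9 25.4
wrist ang 15.8 cen [684.7 -67.8] origin [681.8 -68.7] ext 58.4 34.1 x skew -32.2 26.2
side ang 16.4 cen [684.1 -72.6] origin [681.1 -74.1] ext 53.5 26.3 x skew -30.0 23.5
```

```bash
cat > go.py <<'E'
import sys
from h import *
s=telemetry.read_state();r=rot(s["eef_rot"])
M=r.as_matrix();ya=np.degrees(np.arctan2(M[1,1],M[0,1]))
x,y,z,a=map(float,sys.argv[1:5])
dya=(a-ya+90)%180-90
d=r.inv().apply(np.array([x,y,z])-s["ee_pos"])
# displacement in axes after yaw
r2=R.from_euler("z",dya,degrees=True)*r
d2=r2.inv().apply(np.array([x,y,z])-s["ee_pos"])
print("t",round(s["time"],2),"pos",s["ee_pos"].round(1),"yang",ya.round(1),"tilt",np.degrees(np.arccos(-M[2,2])).round(2),"open",round(s["opening"],1),"F",s["force"].round(1),"j",s["joints"].round(2))
print("yaw tool rad",round(-np.radians(dya),3),"| d now",d.round(1),"| d after yaw",d2.round(1),"len",np.linalg.norm(d).round(0))
E
python3 go.py 688.7 -68.3 120 105.6; python3 - <<'E'
from h import *
import pickle
w=pickle.load(open("w1.pkl","rb"))
print(plane(w,[(213,255),(265,262),(206,315),(262,262)],20))
print(telemetry.read_state()["time"],ctrl.tip_extent,[a for a in dir(ctrl) if a[0]!='_'])
E
```

```text
t 3.5 pos [451.5 134.4 319.4] yang -179.2 tilt 1.22 open 85.2 F [-0.7  0.7 -0.1] j [ 0.62  0.07  0.07 -0.01 -1.55 -0.6 ]
yaw tool rad 1.313 | d now [ 209.4 -231.8  199. ] | d after yaw [-170.5 -256.4  205.7] len 370.0
[[691.51905456  -7.62047625  20.        ]
 [617.20631545   2.42212816  20.        ]
 [707.12056057  95.06451582  20.        ]
 [621.53259381   2.48902669  20.        ]]
3.5 17.0 ['Unreachable', 'tip_extent']
```

```bash
python3 -m handwheel '[[[0,0,0,0.119,0.3],[0,0,0,0.119,0.3],[0,0,0,0.119,0.3],[0,0,0,0.119,0.3],[0,0,0,0.119,0.3],[0,0,0,0.119,0.3],[0,0,0,0.119,0.3],[0,0,0,0.119,0.3],[0,0,0,0.119,0.3],[0,0,0,0.119,0.3],[0,0,0,0.119,0.3],[0,0,0,0,0.3]]]'; python3 go.py 688.7 -68.3 120 105.6
```

```text
time: 4.5
ee_pos: [451.4, 118.4, 324.6]
eef_rot: [0.013, -0.104, 0.994, 0.009]
force: [0.4, 0.0, -0.0]
opening: 60.4
t 4.5 pos [451.4 118.4 324.6] yang 101.9 tilt 1.78 open 60.4 F [ 0.4  0.  -0. ] j [ 0.59  0.06  0.06 -0.   -1.55 -1.95]
yaw tool rad -0.064 | d now [-188.1 -234.8  206.3] | d after yaw [-172.8 -246.7  205.7] len 365.0
```

```bash
python3 -m handwheel '[[[-18,-24,20,-0.016,0.3],[-18,-24,20,-0.016,0.3],[-18,-24,20,-0.016,0.3],[-18,-24,20,-0.016,0.3],[-18,-24,20,0,0.3],[-18,-24,20,0,0.3],[-18,-24,20,0,0.3],[-18,-24,20,0,0.3],[-18,-24,20,0,0.3],[-18,-24,20,0,0.3],[0,0,0,0,0.3],[0,0,0,0,0.3]]]'; python3 go.py 688.7 -68.3 30 105.6
```

```text
time: 5.5
ee_pos: [705.9, -82.9, 121.0]
eef_rot: [0.018, -0.155, 0.988, 0.01]
force: [0.0, 0.9, 0.7]
opening: 59.6
t 5.5 pos [705.9 -82.9 121. ] yang 107.9 tilt 2.35 open 59.6 F [0.  0.9 0.7] j [ 0.09  0.61  0.34 -0.02 -1.27 -1.34]
yaw tool rad 0.04 | d now [15.4 18.  90.8] | d after yaw [16.1 17.5 90.7] len 94.0
```

```bash
python3 -m handwheel '[[[8,9,10,0.02,0.3],[8,9,10,0.02,0.3],[0,0,10,0,0.3],[0,0,10,0,0.3],[0,0,0,0,0.3]]]'; python3 go.py 688.7 -68.3 30 105.6; python3 - <<'E'
from h import *
c=cams.camera("wrist");cv2.imwrite("pics/w3.png",c["img"])
r=rot(telemetry.read_state()["eef_rot"]);print(r.as_matrix()[:,2].round(3))
E
```

```text
time: 5.92
ee_pos: [685.4, -72.9, 81.4]
eef_rot: [0.02, -0.138, 0.99, 0.009]
force: [-0.1, 0.4, -0.7]
opening: 59.6
t 5.92 pos [685.4 -72.9  81.4] yang 105.9 tilt 2.49 open 59.6 F [-0.1  0.4 -0.7] j [ 0.11  0.59  0.2  -0.02 -1.15 -1.39]
yaw tool rad 0.006 | d now [-2.3  2.8 51.6] | d after yaw [-2.3  2.8 51.6] len 52.0
[ 0.038  0.024 -0.999]
```

View pics/w3.png

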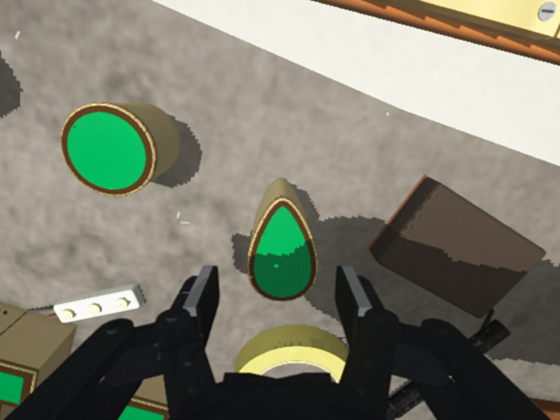

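```bash
python3 -m handwheel '[[[-1,1,11,0,0.3],[-1,1,11,0,0.3],[0,1,11,0,0.3],[0,0,11,0,0.3],[0,0,7,0,0.3],[0,0,0,0,0.3]]]' 40; python3 go.py 688.7 -68.3 30 105.6
```

```text
time: 6.47
ee_pos: [691.6, -68.3, 29.0]
eef_rot: [0.023, -0.14, 0.99, 0.009]
force: [-0.1, -0.9, 0.2]
opening: 59.8
t 6.47 pos [691.6 -68.3  29. ] yang 106.1 tilt 2.77 open 59.8 F [-0.1 -0.9  0.2] j [ 0.12  0.64  0.15 -0.02 -1.04 -1.4 ]
yaw tool rad 0.008 | d now [ 2.7  0.8 -1.1] | d after yaw [ 2.7  0.7 -1.1] len 3.0
```

```bash
python3 -m handwheel '[[[2,0,0,0,1],[0,0,0,0,1],[0,0,0,0,1],[0,0,0,0,1],[0,0,0,0,1],[0,0,0,0,1],[0,0,0,0,1]]]' 40; python3 go.py 688.7 -68.3 100 105.6
```

```text
time: 7.05
ee_pos: [690.0, -69.1, 29.6]
eef_rot: [0.023, -0.14, 0.99, 0.008]
force: [-0.1, 0.2, -0.1]
opening: 40.2
t 7.05 pos [690.  -69.1  29.6] yang 106.1 tilt 2.81 open 40.2 F [-0.1  0.2 -0.1] j [ 0.12  0.64  0.15 -0.02 -1.03 -1.4 ]
yaw tool rad 0.009 | d now [ -2.3   1.9 -70.4] | d after yaw [ -2.3   1.8 -70.4] len 70.0
```

```bash
python3 -m handwheel '[[[0,0,-10,0,1],[0,0,-15,0,1],[0,0,-20,0,1],[0,0,-20,0,1],[0,0,0,0,1]]]'; python3 go.py 482.6 -21.4 85 93.9
```

```text
time: 7.47
ee_pos: [686.5, -71.1, 98.9]
eef_rot: [0.022, -0.14, 0.99, 0.008]
force: [1.7, 0.5, 0.0]
opening: 40.0
t 7.47 pos [686.5 -71.1  98.9] yang 106.1 tilt 2.7 open 40.0 F [1.7 0.5 0. ] j [ 0.11  0.58  0.22 -0.02 -1.17 -1.4 ]
yaw tool rad 0.213 | d now [182.6 104.1   6.4] | d after yaw [200.5  63.3   5.2] len 210.0
```

```bash
python3 -m handwheel '[[[15,7,0,0.027,1],[24,10,0,0.027,1],[24,10,0,0.027,1],[24,10,0,0.027,1],[24,10,0,0.027,1],[24,10,0,0.027,1],[24,10,0,0.027,1],[15,7,0,0.024,1],[8,3,0,0,1],[0,0,0,0,1],[0,0,0,0,1]]]'; python3 go.py 482.6 -21.4 60 93.9
```

```text
time: 8.38
ee_pos: [488.2, -26.8, 98.2]
eef_rot: [0.029, -0.028, 0.999, 0.011]
force: [1.1, 0.1, -0.3]
opening: 40.0
t 8.38 pos [488.2 -26.8  98.2] yang 93.3 tilt 3.56 open 40.0 F [ 1.1  0.1 -0.3] j [ 0.26  0.2  -0.36 -0.01 -0.95 -1.77]
yaw tool rad -0.011 | d now [ 7.5  5.  37.9] | d after yaw [ 7.4  5.  37.9] len 39.0
```

```bash
python3 -m handwheel '[[[4,3,8,-0.01,1],[3,2,10,0,1],[1,0,10,0,1],[0,0,8,0,1],[0,0,0,0,1]]]'; python3 go.py 482.6 -21.4 47.6 93.9; python3 - <<'E'
from h import *
c=cams.camera("wrist");cv2.imwrite("pics/w4.png",c["img"])
r=rot(telemetry.read_state()["eef_rot"]);print(r.as_matrix()[:,2].round(3))
E
```

```text
time: 8.8
ee_pos: [485.3, -21.1, 60.5]
eef_rot: [0.032, -0.034, 0.999, 0.011]
force: [0.0, -0.1, -0.7]
opening: 40.0
t 8.8 pos [485.3 -21.1  60.5] yang 94.0 tilt 3.84 open 40.0 F [ 0.  -0.1 -0.7] j [ 0.28  0.24 -0.43 -0.01 -0.84 -1.77]
yaw tool rad 0.001 | d now [ 3.5 -0.4 12.7] | d after yaw [ 3.5 -0.4 12.7] len 13.0
[ 0.063  0.024 -0.998]
```

View pics/w4.png

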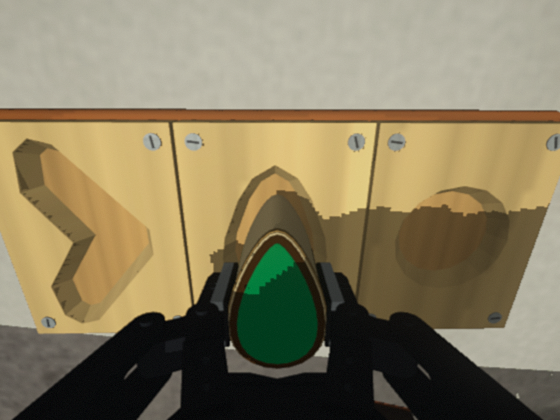

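```bash
python3 -m handwheel '[[[2,0,4,0,1],[2,0,4,0,1],[0,0,4,0,1],[0,0,2,0,1],[0,0,0,0,1]]]'; python3 go.py 482.6 -21.4 47.6 93.9
```

```text
time: 9.27
ee_pos: [483.9, -21.1, 46.3]
eef_rot: [0.033, -0.035, 0.999, 0.011]
force: [0.6, -0.4, 0.4]
opening: 40.1
t 9.27 pos [483.9 -21.1  46.3] yang 94.0 tilt 3.98 open 40.1 F [ 0.6 -0.4  0.4] j [ 0.28  0.26 -0.45 -0.01 -0.79 -1.77]
yaw tool rad 0.002 | d now [ 1.2 -0.2 -1.4] | d after yaw [ 1.2 -0.2 -1.4] len 2.0
```

```bash
python3 -m handwheel '[[[0,0,2,0,1],[0,0,0,0,1]]]'; python3 -m handwheel '[[[0,0,0,0,0.35],[0,0,0,0,0.35],[0,0,0,0,0.35],[0,0,0,0,0.35],[0,0,0,0,0.35]]]'
```

```text
time: 9.43
ee_pos: [485.0, -21.0, 46.0]
eef_rot: [0.034, -0.035, 0.999, 0.011]
force: [0.1, 0.8, -0.8]
opening: 40.0
time: 9.85
ee_pos: [485.8, -20.9, 46.6]
eef_rot: [0.035, -0.035, 0.999, 0.011]
force: [1.0, 0.3, -0.4]
opening: 55.6
```

```bash
python3 -m handwheel '[[[0,0,-10,0,0.35],[0,0,-20,0,0.35],[0,0,-30,0,0.35],[0,0,-30,0,0.35],[0,0,0,0,0.3]]]'; python3 go.py 649 -171.5 110 95;python3 - <<'E'
from h import *
c=cams.camera("wrist");cv2.imwrite("pics/w5.png",c["img"])
E
```

```text
time: 10.27
ee_pos: [477.5, -23.8, 137.5]
eef_rot: [0.031, -0.035, 0.999, 0.01]
force: [0.8, -0.1, 0.3]
opening: 60.1
t 10.27 pos [477.5 -23.8 137.5] yang 94.0 tilt 3.78 open 60.1 F [ 0.8 -0.1  0.3] j [ 0.28  0.14 -0.33 -0.   -1.04 -1.77]
yaw tool rad -0.017 | d now [-158.8 -159.8   34.9] | d after yaw [-156.1 -162.5   34.7] len 228.0
```

View pics/w5.png

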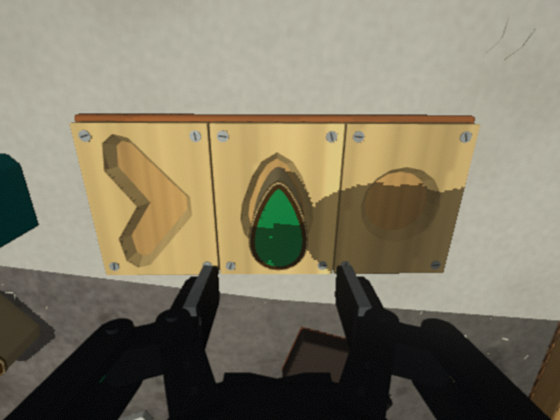

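```bash
cat > chk.py <<'E'
from h import *
def shape(c,b,z):
    p=plane(c,b.reshape(-1,2),z)[:,:2]
    q=(p*10).astype(np.int32).reshape(-1,1,2);m=cv2.moments(q)
    th=0.5*np.arctan2(2*m["mu11"],m["mu20"]-m["mu02"])
    d=np.array([np.cos(th),np.sin(th)]);e=np.array([-d[1],d[0]]);g=cen(q)/10
    x=(p-g)@d;y=(p-g)@e
    o=g+d*(x.max()+x.min())/2+e*(y.max()+y.min())/2
    return o,np.degrees(th),(np.ptp(x),np.ptp(y)),g
G=((45,110,15),(85,255,255))
E
python3 - <<'E'
from chk import *
c=cams.camera("wrist");t=cams.camera("top");s=cams.camera("side")
B=[b for b in blobs(c["img"],*G,300,9000) if np.linalg.norm(cen(b)-[278,230])<30][0]
for z in (66,76):print(z,shape(c,B,z))
sc=[(223,136.5),(331.5,136.5),(231,266.5),(321,266.5)]
P=plane(c,sc,28);print(P.round(1),P.mean(0))
crop(t["img"],220,170,380,260,5,"t5.png");crop(s["img"],230,150,350,270,5,"s5.png")
for n,k in(("t",t),("s",s)):
  for b in blobs(k["img"],*G,60,600):print(n,cen(b),[v.round(1) if hasattr(v,'round') else v for v in shape(k,b,66)])
E
```

```text
66 (array([477.45424992, -20.62201903]), np.float64(3.898163179845932), (np.float64(58.48303793616148), np.float64(33.72369885083168)), array([480.93346807, -20.52461805]))
76 (array([472.71973448, -21.19915945]), np.float64(3.9148736123224883), (np.float64(55.4053580188656), np.float64(31.949839181208816)), array([476.01471022, -21.10143003]))
[[420.8 -63.9  28. ]
 [415.4  15.1  28. ]
 [530.3 -56.6  28. ]
 [525.7  21.2  28. ]] [473.05061904 -21.04871796  28.        ]
t [352.42875318 151.69083969] [array([ 643.3, -170. ]), np.float64(46.4), (np.float64(37.388655821562246), np.float64(35.029559815383095)), array([ 642.9, -170. ])]
t [395.91331757 156.31520883] [array([ 631.1, -280. ]), np.float64(-7.6), (np.float64(82.20589621665042), np.float64(34.954674549428915)), array([ 630.7, -283.6])]
s [245.18648019 151.06060606] [array([ 637.4, -148.3]), np.float64(23.6), (np.float64(34.83245790575212), np.float64(29.73357084926306)), array([ 636.9, -148.2])]
s [265.65644172 129.89161554] [array([ 624.7, -258.6]), np.float64(-4.2), (np.float64(72.85741219150268), np.float64(33.31551151148175)), array([ 625.8, -261.3])]
s [263.4354215   88.61484919] [array([ 716.4, -505.8]), np.float64(-81.6), (np.float64(147.50859312513097), np.float64(87.57164334580841)), array([ 721.5, -495. ])]
s [412.47027741  32.32188463] [array([  364.2, -1104.7]), np.float64(-1.3), (np.float64(208.2217304239644), np.float64(117.5939596898233)), array([  363.3, -1103.7])]
s [252.28265107  30.89213775] [array([ 937.8, -972.7]), np.float64(-86.4), (np.float64(235.8305821497906), np.float64(99.26669938988437)), array([ 944.2, -957.1])]
s [425.76980778  17.36333802] [array([  348.7, -1271.2]), np.float64(47.2), (np.float64(259.2568517373941), np.float64(152.58143595867463)), array([  334.4, -1289.5])]
```

View pics/s5.png

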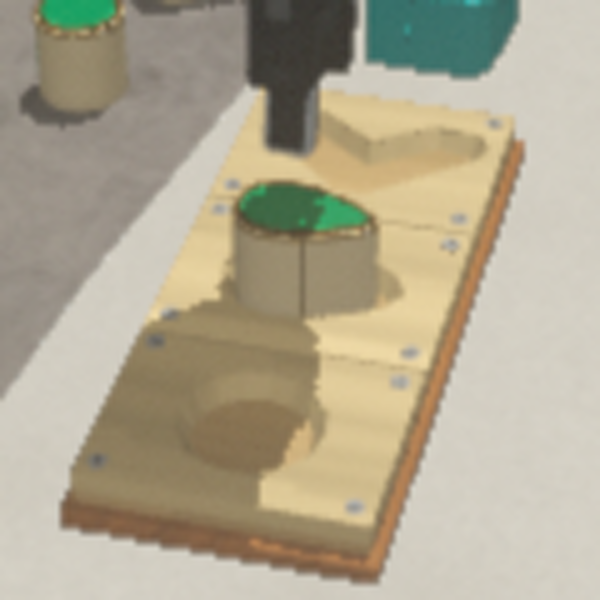

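```bash
python3 go.py 484 -20.8 47 94; python3 -m handwheel '[[[0,3,28,0,0.35],[0,0,28,0,0.35],[0,0,20,0,0.35],[0,0,12,0,0.35],[0,0,0,0,0.35]]]';python3 go.py 484 -20.8 46 94
```

```text
t 10.47 pos [473.9 -23.9 131.1] yang 93.9 tilt 3.19 open 59.9 F [-0.3 -0.2 -1. ] j [ 0.28  0.15 -0.34 -0.01 -1.03 -1.77]
yaw tool rad -0.001 | d now [-5.8  0.9 84.6] | d after yaw [-5.8  0.9 84.6] len 85.0
time: 10.88
ee_pos: [479.1, -19.3, 40.8]
eef_rot: [0.027, -0.035, 0.999, 0.009]
force: [-10.2, 6.3, 36.3]
opening: 55.5
t 10.88 pos [479.1 -19.3  40.8] yang 94.1 tilt 3.2 open 55.5 F [-10.2   6.3  36.3] j [ 0.28  0.26 -0.46 -0.   -0.79 -1.78]
yaw tool rad 0.001 | d now [-5.1 -1.8 -5. ] | d after yaw [-5.1 -1.8 -5. ] len 7.0
```

```bash
python3 -m handwheel '[[[0,0,-5,0,0.35],[0,0,0,0,0.35]]]';python3 go.py 485 -20.8 45.5 94
```

```text
time: 11.05
ee_pos: [478.2, -19.4, 44.7]
eef_rot: [0.025, -0.036, 0.999, 0.008]
force: [0.4, -0.3, 0.2]
opening: 55.1
t 11.05 pos [478.2 -19.4  44.7] yang 94.1 tilt 3.03 open 55.1 F [ 0.4 -0.3  0.2] j [ 0.29  0.26 -0.46 -0.   -0.81 -1.78]
yaw tool rad 0.002 | d now [-6.8 -1.9 -0.5] | d after yaw [-6.8 -1.9 -0.5] len 7.0
```

```bash
python3 -m handwheel '[[[-4,-1,0,0,0.35],[-3,-1,0,0,0.35],[0,0,0,0,1],[0,0,0,0,1],[0,0,0,0,1],[0,0,0,0,1],[0,0,0,0,1],[0,0,0,0,1]]]' 30;python3 go.py 482 -20.8 45.5 94
```

```text
time: 11.72
ee_pos: [484.5, -21.9, 42.7]
eef_rot: [0.022, -0.036, 0.999, 0.007]
force: [-0.5, 0.8, 5.0]
opening: 40.0
t 11.72 pos [484.5 -21.9  42.7] yang 94.1 tilt 2.65 open 40.0 F [-0.5  0.8  5. ] j [ 0.28  0.27 -0.44 -0.   -0.81 -1.77]
yaw tool rad 0.002 | d now [ 2.3  1.3 -2.9] | d after yaw [ 2.3  1.3 -2.9] len 4.0
```

```bash
python3 -m handwheel '[[[2,0.5,-1,0,1],[2,0.5,0,0,1],[1,0,1,0,1],[0,0,1,0,1],[0,0,0,0,0.35],[0,0,0,0,0.35],[0,0,0,0,0.35],[0,0,0,0,0.35]]]' 30; python3 go.py 482 -20.8 45.5 94; python3 -m handwheel '[[[0,0,-10,0,0.35],[0,0,-20,0,0.35],[0,0,-30,0,0.3],[0,0,-30,0,0.3],[0,0,0,0,0.3]]]'; python3 - <<'E'
from chk import *
c=cams.camera("wrist");s=cams.camera("side")
B=[b for b in blobs(c["img"],*G,300,9000) if np.linalg.norm(cen(b)-[278,230])<40][0]
print(shape(c,B,66))
cv2.imwrite("pics/w6.png",c["img"])
crop(s["img"],230,150,350,270,5,"s6.png")
E
```

```text
time: 12.38
ee_pos: [479.0, -21.3, 42.0]
eef_rot: [0.022, -0.036, 0.999, 0.007]
force: [0.4, 1.1, 0.4]
opening: 55.5
t 12.38 pos [479.  -21.3  42. ] yang 94.1 tilt 2.69 open 55.5 F [0.4 1.1 0.4] j [ 0.28  0.27 -0.45 -0.   -0.81 -1.78]
yaw tool rad 0.002 | d now [-3.2  0.3 -3.3] | d after yaw [-3.2  0.3 -3.3] len 5.0
time: 12.8
ee_pos: [472.1, -23.6, 131.6]
eef_rot: [0.017, -0.035, 0.999, 0.006]
force: [0.5, -0.5, 0.0]
opening: 60.0
(array([473.13485416, -20.28886981]), np.float64(3.2067747346522433), (np.float64(58.188150960995905), np.float64(33.380710711016285)), array([476.48722784, -20.2380153 ]))
```

View pics/s6.png

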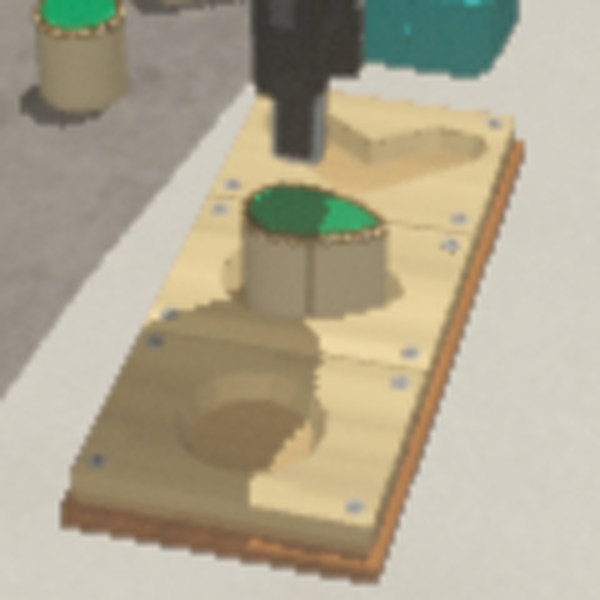

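View pics/w6.png

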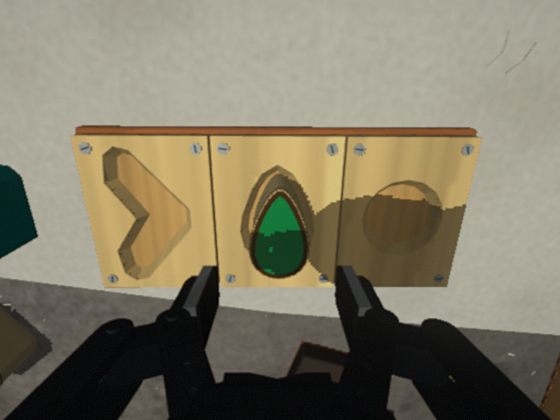

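```bash
python3 go.py 649 -171.5 90 94; python3 -m handwheel '[[[-12,-12,2,0,0.25],[-22,-22,4,0,0.25],[-22,-22,4,0,0.25],[-22,-22,4,0,0.25],[-22,-22,4,0,0.25],[-22,-22,4,0,0.25],[-20,-18,4,0,0.25],[-8,-8,4,0,0.25],[-4,-4,4,0,0.25],[0,0,0,0,0.25],[0,0,0,0,0.25]]]';python3 go.py 649 -171.5 30 94;python3 - <<'E'
from chk import *
c=cams.camera("wrist")
cv2.imwrite("pics/w7.png",c["img"])
E
```

```text
t 12.9 pos [469.6 -23.5 127.2] yang 94.0 tilt 1.76 open 59.6 F [-0.8  0.2 -1.3] j [ 0.28  0.16 -0.34 -0.01 -1.05 -1.78]
yaw tool rad -0.0 | d now [-167.6 -160.5   40.2] | d after yaw [-167.6 -160.6   40.2] len 236.0
time: 13.82
ee_pos: [631.8, -169.6, 72.7]
eef_rot: [0.0, -0.034, 0.999, 0.009]
force: [-0.2, -0.3, 0.3]
opening: 64.0
t 13.82 pos [ 631.8 -169.6   72.7] yang 93.9 tilt 1.05 open 64.0 F [-0.2 -0.3  0.3] j [-0.03  0.56  0.12 -0.02 -1.14 -1.46]
yaw tool rad -0.001 | d now [-17.   -3.9  42.6] | d after yaw [-17.   -3.9  42.6] len 46.0
```

View pics/w7.png

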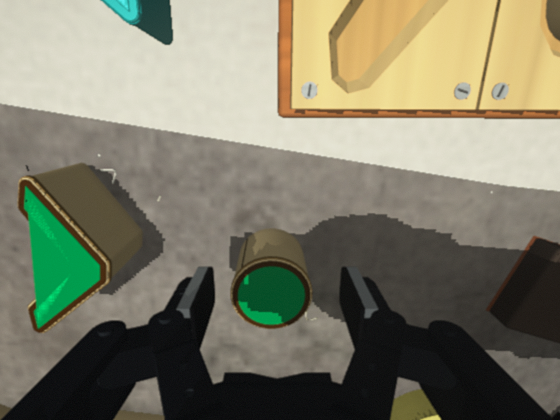

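```bash
python3 -m handwheel '[[[-7,-2,0,0,0.25],[-7,-2,2,0,0.25],[-3,0,10,0,0.25],[0,0,12,0,0.25],[0,0,10,0,0.25],[0,0,5,0,0.25],[0,0,0,0,0.25]]]';python3 go.py 649 -171.5 30 94
```

```text
time: 14.45
ee_pos: [650.7, -168.0, 33.0]
eef_rot: [0.002, -0.037, 0.999, 0.009]
force: [-0.3, 0.3, -0.4]
opening: 64.1
t 14.45 pos [ 650.7 -168.    33. ] yang 94.2 tilt 1.1 open 64.1 F [-0.3  0.3 -0.4] j [-0.03  0.62  0.13 -0.02 -1.07 -1.46]
yaw tool rad 0.003 | d now [ 2.  -3.5  2.9] | d after yaw [ 2.  -3.5  2.9] len 5.0
```

```bash
python3 -m handwheel '[[[1,-3,2,0,0.25],[0,0,0,0,0.25],[0,0,0,0,1],[0,0,0,0,1],[0,0,0,0,1],[0,0,0,0,1],[0,0,0,0,1],[0,0,0,0,1]]]' 40;python3 go.py 649 -171.5 30 94; python3 -m handwheel '[[[0,0,-8,0,1],[0,0,-15,0,1],[0,0,-20,0,1],[0,0,-20,0,1],[0,0,-10,0,1],[0,0,0,0,1]]]';python3 go.py 467.2 77.4 100 94
```

```text
time: 15.12
ee_pos: [650.8, -171.5, 32.9]
eef_rot: [0.003, -0.037, 0.999, 0.009]
force: [-0.4, 0.4, -1.1]
opening: 44.8
t 15.12 pos [ 650.8 -171.5   32.9] yang 94.2 tilt 1.11 open 44.8 F [-0.4  0.4 -1.1] j [-0.04  0.62  0.13 -0.02 -1.07 -1.45]
yaw tool rad 0.004 | d now [1.8 0.1 2.9] | d after yaw [1.8 0.1 2.9] len 3.0
time: 15.62
ee_pos: [649.3, -173.0, 109.6]
eef_rot: [0.002, -0.037, 0.999, 0.009]
force: [-0.8, 0.4, -0.7]
opening: 44.7
t 15.62 pos [ 649.3 -173.   109.6] yang 94.2 tilt 1.06 open 44.7 F [-0.8  0.4 -0.7] j [-0.04  0.56  0.23 -0.02 -1.23 -1.45]
yaw tool rad 0.004 | d now [163.3 262.9  13.6] | d after yaw [164.2 262.3  13.6] len 310.0
```

```bash
python3 -m handwheel '[[[9,14,0,0,1],[17,28,0,0,1],[17,28,0,0,1],[17,28,0,0,1],[17,28,0,0,1],[17,28,0,0,1],[17,28,0,0,1],[17,28,0,0,1],[17,26,0,0,1],[8,12,0,0,1],[0,0,0,0,1],[0,0,0,0,1]]]';python3 go.py 469 77.3 70 94;
```

```text
time: 16.62
ee_pos: [466.7, 71.1, 105.3]
eef_rot: [-0.002, -0.035, 0.999, 0.01]
force: [0.4, -0.6, 0.1]
opening: 44.6
t 16.62 pos [466.7  71.1 105.3] yang 94.0 tilt 1.11 open 44.6 F [ 0.4 -0.6  0.1] j [ 0.47  0.2  -0.34 -0.02 -1.03 -1.96]
yaw tool rad -0.001 | d now [-2.8  5.4 35.4] | d after yaw [-2.8  5.4 35.4] len 36.0
```

```bash
python3 -m handwheel '[[[-2,4,8,0,1],[-1,1,12,0,1],[0,0,12,0,1],[0,0,5,0,1],[0,0,0,0,1],[0,0,0,0,1]]]';python3 go.py 469 77.3 51 94;
```

```text
time: 17.12
ee_pos: [471.9, 74.8, 63.8]
eef_rot: [-0.002, -0.032, 0.999, 0.009]
force: [0.0, -0.6, 0.7]
opening: 44.8
t 17.12 pos [471.9  74.8  63.8] yang 93.7 tilt 1.07 open 44.8 F [ 0.  -0.6  0.7] j [ 0.47  0.26 -0.38 -0.02 -0.93 -1.97]
yaw tool rad -0.006 | d now [ 2.7  2.5 12.9] | d after yaw [ 2.7  2.5 12.9] len 13.0
```

```bash
python3 -m handwheel '[[[2,2,3,0,1],[2,1,4,0,1],[0,0,4,0,1],[0,0,2,0,1],[0,0,1,0,1],[0,0,0,0,1]]]';python3 go.py 469 77.3 51 94;
```

```text
time: 17.62
ee_pos: [468.6, 77.7, 49.5]
eef_rot: [-0.001, -0.031, 0.999, 0.009]
force: [1.0, 0.2, -0.8]
opening: 44.4
t 17.62 pos [468.6  77.7  49.5] yang 93.6 tilt 1.08 open 44.4 F [ 1.   0.2 -0.8] j [ 0.48  0.27 -0.41 -0.02 -0.88 -1.98]
yaw tool rad -0.007 | d now [-0.4 -0.4 -1.5] | d after yaw [-0.4 -0.4 -1.5] len 2.0
```

```bash
python3 -m handwheel '[[[0,0,2,0,1],[0,0,0,0,1],[0,0,0,0,0.25],[0,0,0,0,0.25],[0,0,0,0,0.25],[0,0,0,0,0.25],[0,0,0,0,0.25]]]';python3 -m handwheel '[[[0,0,-10,0,0.25],[0,0,-20,0,0.25],[0,0,-30,0,0.25],[0,0,-30,0,0.25],[0,0,0,0,0.25]]]'; python3 go.py 637.9 -276.5 100 84.3;python3 - <<'E'
from chk import *
c=cams.camera("wrist");s=cams.camera("side");cv2.imwrite("pics/w8.png",c["img"])
for b in blobs(c["img"],*G,300,9000):
  print(cen(b),shape(c,b,66))
crop(s["img"],230,150,350,270,5,"s8.png")
E
```

```text
time: 18.2
ee_pos: [469.9, 78.3, 50.6]
eef_rot: [0.001, -0.032, 0.999, 0.01]
force: [0.4, -0.7, 0.0]
opening: 64.2
time: 18.62
ee_pos: [468.0, 75.4, 141.4]
eef_rot: [-0.003, -0.032, 0.999, 0.008]
force: [1.3, -0.2, 0.2]
opening: 64.0
t 18.62 pos [468.   75.4 141.4] yang 93.7 tilt 0.96 open 64.0 F [ 1.3 -0.2  0.2] j [ 0.48  0.17 -0.27 -0.02 -1.12 -1.98]
yaw tool rad 0.163 | d now [-147.2 -362.6   34.9] | d after yaw [-204.1 -333.9   35.1] len 393.0
[278.8524799  234.68067829] (array([469.36753585,  79.11215762]), np.float64(-70.96176447008682), (np.float64(38.67874055953673), np.float64(38.71166072737094)), array([469.27469498,  78.93847859]))
[137.57318315 235.98129057] (array([473.38040033, -21.00275021]), np.float64(3.1170578791595998), (np.float64(58.32346155066283), np.float64(33.78441099813506)), array([476.66491363, -20.73813455]))
```

View pics/w8.png

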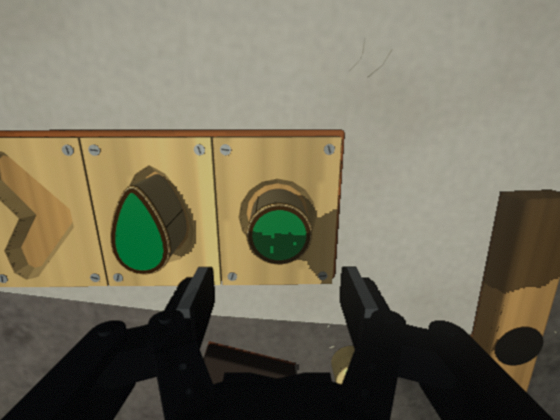

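View pics/s8.png

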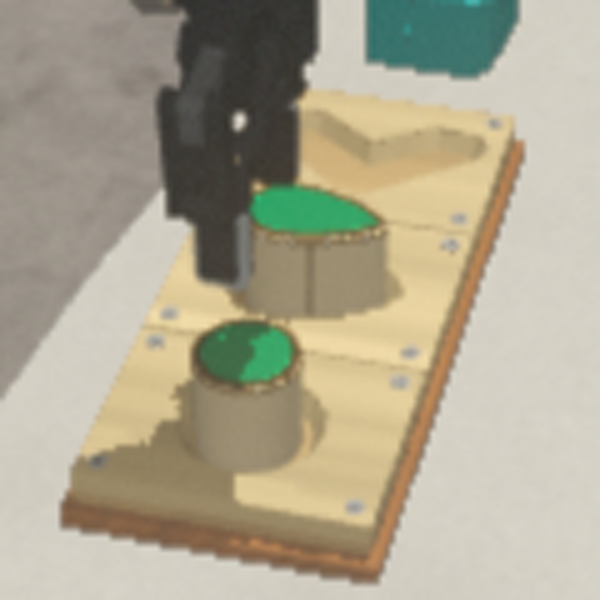

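```bash
python3 -m handwheel '[[[-8,-18,0,0.015,0.1],[-16,-33,3,0.015,0.1],[-16,-33,3,0.015,0.1],[-16,-33,3,0.015,0.1],[-16,-33,3,0.015,0.1],[-16,-33,3,0.015,0.1],[-16,-33,3,0.015,0.1],[-16,-33,3,0.015,0.1],[-16,-33,3,0.015,0.1],[-16,-33,3,0.015,0.1],[-12,-20,0,0.012,0.1],[0,0,0,0,0.1]]]';python3 -m handwheel '[[[0,0,0,0,0.1],[0,0,0,0,0.1]]]'; python3 go.py 637.9 -276.5 90 84.3;python3 - <<'E'
from chk import *
c=cams.camera("wrist")
cv2.imwrite("pics/w9.png",c["img"])
for b in blobs(c["img"],*G,300,9000):
  p=plane(c,b.reshape(-1,2),48)[:,:2].astype(np.float32);print(cen(b),cv2.minAreaRect(p))
E
```

```text
time: 19.72
ee_pos: [621.5, -275.5, 78.0]
eef_rot: [-0.021, 0.052, 0.998, 0.01]
force: [-0.5, 1.4, 0.9]
opening: 76.7
time: 19.88
ee_pos: [619.6, -276.4, 73.0]
eef_rot: [-0.024, 0.053, 0.998, 0.011]
force: [-0.6, -0.6, -1.0]
opening: 76.9
t 19.88 pos [ 619.6 -276.4   73. ] yang 83.9 tilt 3.02 open 76.9 F [-0.6 -0.6 -1. ] j [-0.2   0.63  0.25 -0.01 -1.24 -1.47]
yaw tool rad -0.007 | d now [-17.4   2.2 -17.8] | d after yaw [-17.4   2.1 -17.8] len 25.0
[258.97392567 297.55825982] ((638.4088134765625, -283.1343078613281), (37.60545349121094, 85.62908172607422), 84.22008514404297)
```

View pics/w9.png

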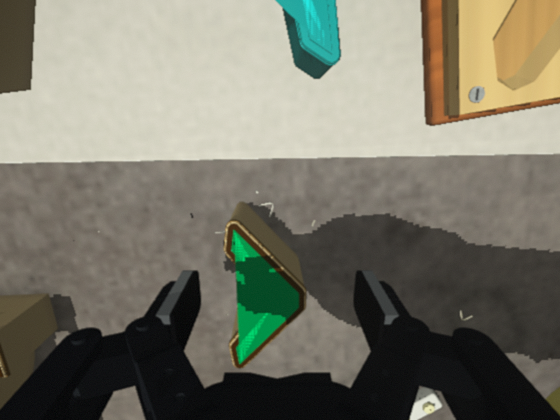

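```bash
python3 -m handwheel '[[[-8,1,-2,0,0.1],[-8,1,-2,0,0.1],[-4,0,0,0,0.1],[0,0,0,0,0.1]]]'; python3 go.py 638.5 -276 30 84.3
```

```text
time: 20.27
ee_pos: [638.9, -271.3, 75.7]
eef_rot: [-0.026, 0.05, 0.998, 0.012]
force: [0.3, 0.1, -0.5]
opening: 76.7
t 20.27 pos [ 638.9 -271.3   75.7] yang 84.2 tilt 3.21 open 76.7 F [ 0.3  0.1 -0.5] j [-0.19  0.66  0.32 -0.02 -1.28 -1.48]
yaw tool rad -0.002 | d now [-2.4 -5.7 45.5] | d after yaw [-2.4 -5.7 45.5] len 46.0
```

```bash
python3 -m handwheel '[[[-1,-3,6,0,0.1],[-1,-2,11,0,0.1],[0,0,12,0,0.1],[0,0,10,0,0.1],[0,0,5,0,0.1],[0,0,0,0,0.1]]]'; python3 go.py 638.5 -276 30 84.3
```

```text
time: 20.77
ee_pos: [636.6, -273.3, 27.2]
eef_rot: [-0.026, 0.049, 0.998, 0.012]
force: [0.2, 0.1, -0.1]
opening: 77.0
t 20.77 pos [ 636.6 -273.3   27.2] yang 84.3 tilt 3.28 open 77.0 F [ 0.2  0.1 -0.1] j [-0.19  0.7   0.25 -0.02 -1.18 -1.47]
yaw tool rad 0.001 | d now [-2.  -2.4 -2.9] | d after yaw [-2.  -2.4 -2.9] len 4.0
```

```bash
python3 -m handwheel '[[[-2,-2,-4,0,0.1],[0,0,-1,0,0.1],[0,0,0,0,1],[0,0,0,0,1],[0,0,0,0,1],[0,0,0,0,1],[0,0,0,0,1],[0,0,0,0,1],[0,0,0,0,1]]]' 40; python3 go.py 638.5 -276 33 84.3;python3 -m handwheel '[[[0,0,0,0,1],[0,0,0,0,1]]]' 40; python3 go.py 638.5 -276 33 84.3; python3 - <<'E'
from chk import *
c=cams.camera("wrist")
cv2.imwrite("pics/w10.png",c["img"])
for b in blobs(c["img"],*G,300,9000):
  p=plane(c,b.reshape(-1,2),48)[:,:2].astype(np.float32);print(cen(b),cv2.minAreaRect(p))
E
```

```text
time: 21.52
ee_pos: [639.6, -276.7, 34.6]
eef_rot: [-0.025, 0.049, 0.998, 0.011]
force: [0.2, 0.4, -0.2]
opening: 30.2
t 21.52 pos [ 639.6 -276.7   34.6] yang 84.3 tilt 3.11 open 30.2 F [ 0.2  0.4 -0.2] j [-0.19  0.7   0.27 -0.02 -1.2  -1.47]
yaw tool rad 0.0 | d now [1.  0.6 1.7] | d after yaw [1.  0.6 1.7] len 2.0
time: 21.68
ee_pos: [639.5, -276.5, 34.4]
eef_rot: [-0.025, 0.049, 0.998, 0.012]
force: [0.2, -0.6, -0.8]
opening: 29.8
t 21.68 pos [ 639.5 -276.5   34.4] yang 84.3 tilt 3.13 open 29.8 F [ 0.2 -0.6 -0.8] j [-0.19  0.7   0.27 -0.02 -1.2  -1.47]
yaw tool rad 0.0 | d now [0.9 0.4 1.4] | d after yaw [0.9 0.4 1.4] len 2.0
[255.17335793 298.61357934] ((633.01904296875, -281.8365783691406), (76.64495086669922, 35.634437561035156), 1.705430030822754)
```

View pics/w10.png

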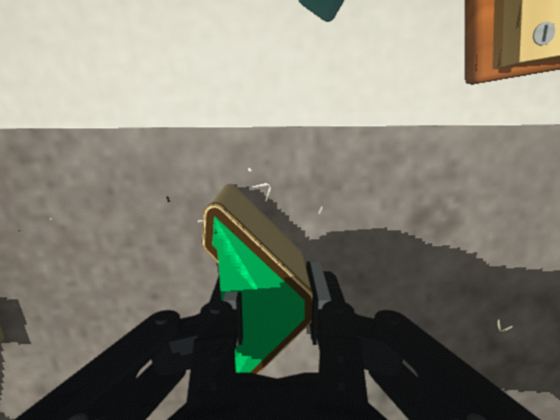

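```bash
python3 -m handwheel '[[[0,0,-8,0,1],[0,0,-15,0,1],[0,0,-20,0,1],[0,0,-20,0,1],[0,0,-5,0,1],[0,0,0,0,1]]]'; python3 go.py 480 -114.2 90 93.6
```

```text
time: 22.23
ee_pos: [641.9, -278.1, 105.1]
eef_rot: [-0.026, 0.049, 0.998, 0.012]
force: [0.5, 0.2, -1.3]
opening: 29.7
t 22.23 pos [ 641.9 -278.1  105.1] yang 84.3 tilt 3.33 open 29.7 F [ 0.5  0.2 -1.3] j [-0.19  0.66  0.38 -0.02 -1.35 -1.47]
yaw tool rad -0.162 | d now [176.1 146.7  27.8] | d after yaw [150.1 173.4  27. ] len 231.0
```

```bash
python3 -m handwheel '[[[9,9,0,-0.016,1],[19,18,1,-0.016,1],[19,18,1,-0.016,1],[19,18,1,-0.016,1],[19,18,1,-0.016,1],[19,18,1,-0.016,1],[19,18,1,-0.016,1],[17,18,1,-0.016,1],[14,12,0,-0.016,1],[6,6,0,-0.016,1],[0,0,0,0,1],[0,0,0,0,1]]]'; python3 go.py 480 -114.2 70 93.6
```

```text
time: 23.23
ee_pos: [473.0, -113.7, 100.0]
eef_rot: [-0.031, -0.033, 0.999, 0.016]
force: [0.1, -0.4, -1.4]
opening: 29.8
t 23.23 pos [ 473.  -113.7  100. ] yang 93.7 tilt 4.0 open 29.8 F [ 0.1 -0.4 -1.4] j [ 0.06  0.28 -0.25 -0.04 -1.11 -1.55]
yaw tool rad 0.002 | d now [-8.7 -1.9 29.4] | d after yaw [-8.8 -1.9 29.4] len 31.0
```

```bash
python3 -m handwheel '[[[-5,-1,8,0,1],[-4,-1,12,0,1],[0,0,9,0,1],[0,0,0,0,1],[0,0,0,0,1]]]'; python3 go.py 480 -114.2 52.4 93.6; python3 - <<'E'
from chk import *
c=cams.camera("wrist")
cv2.imwrite("pics/w11.png",c["img"])
E
```

```text
time: 23.65
ee_pos: [483.9, -116.6, 66.4]
eef_rot: [-0.031, -0.031, 0.999, 0.016]
force: [-0.1, -0.2, -0.9]
opening: 30.0
t 23.65 pos [ 483.9 -116.6   66.4] yang 93.5 tilt 3.98 open 30.0 F [-0.1 -0.2 -0.9] j [ 0.05  0.33 -0.26 -0.04 -1.04 -1.54]
yaw tool rad -0.001 | d now [ 2.8  2.1 14.2] | d after yaw [ 2.8  2.1 14.2] len 15.0
```

View pics/w11.png

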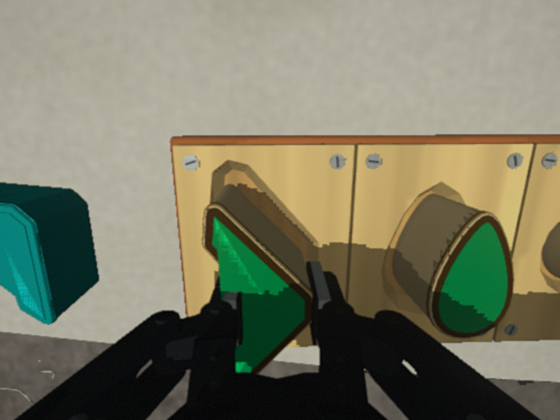

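```bash
python3 -m handwheel '[[[1,1,3,0,1],[1,1,4,0,1],[0,0,4,0,1],[0,0,2,0,1],[0,0,0,0,1]]]'; python3 go.py 480 -114.2 52.4 93.6
```

```text
time: 24.12
ee_pos: [481.2, -114.4, 53.0]
eef_rot: [-0.03, -0.031, 0.999, 0.016]
force: [-0.7, -0.5, -1.1]
opening: 30.0
t 24.12 pos [ 481.2 -114.4   53. ] yang 93.5 tilt 3.92 open 30.0 F [-0.7 -0.5 -1.1] j [ 0.06  0.34 -0.29 -0.04 -1.   -1.55]
yaw tool rad -0.002 | d now [1.1 0.3 0.7] | d after yaw [1.1 0.3 0.7] len 1.0
```

```bash
python3 -m handwheel '[[[1,0,2,0,1],[0,0,2,0,1],[0,0,0,0,1]]]'; python3 go.py 480 -114.2 52.4 93.6;python3 -m handwheel '[[[0,0,0,0,0.4],[0,0,0,0,0.4],[0,0,0,0,0.4],[0,0,0,0,0.4],[0,0,0,0,0.4]]]'; python3 go.py 480 -114.2 52.4 93.6;
```

```text
time: 24.37
ee_pos: [481.2, -114.3, 53.1]
eef_rot: [-0.028, -0.032, 0.999, 0.015]
force: [0.3, 0.1, -0.5]
opening: 29.6
t 24.37 pos [ 481.2 -114.3   53.1] yang 93.6 tilt 3.67 open 29.6 F [ 0.3  0.1 -0.5] j [ 0.06  0.34 -0.29 -0.04 -0.99 -1.55]
yaw tool rad 0.001 | d now [1.1 0.2 0.8] | d after yaw [1.1 0.2 0.8] len 1.0
time: 24.78
ee_pos: [481.8, -114.3, 53.8]
eef_rot: [-0.027, -0.032, 0.999, 0.015]
force: [-1.2, -0.5, 0.1]
opening: 51.3
t 24.78 pos [ 481.8 -114.3   53.8] yang 93.7 tilt 3.55 open 51.3 F [-1.2 -0.5  0.1] j [ 0.06  0.34 -0.29 -0.04 -0.99 -1.55]
yaw tool rad 0.001 | d now [1.7 0.1 1.5] | d after yaw [1.7 0.1 1.5] len 2.0
```

```bash
python3 -m handwheel '[[[0,0,-10,0,0.4],[0,0,-20,0,0.4],[0,0,-30,0,0.4],[0,0,-30,0,0.4],[0,0,0,0,0.2]]]'; python3 - <<'E'
from chk import *
c=cams.camera("wrist");s=cams.camera("side");cv2.imwrite("pics/w12.png",c["img"])
for b in blobs(c["img"],*G,300,9000):
  p=plane(c,b.reshape(-1,2),66)[:,:2].astype(np.float32);print(cen(b),cv2.minAreaRect(p))
crop(s["img"],230,150,350,270,5,"s12.png")
E
```

```text
time: 25.2
ee_pos: [485.2, -117.6, 147.5]
eef_rot: [-0.03, -0.032, 0.999, 0.015]
force: [1.4, -0.2, 0.6]
opening: 61.9
[535.62551111 228.79733333] ((469.5521240234375, 79.5447006225586), (38.999881744384766, 36.36581802368164), 17.728431701660156)
[404.51271334 230.35994427] ((473.3284912109375, -21.18131446838379), (58.34614562988281, 34.07172393798828), 11.113245964050293)
[263.42352747 229.16289941] ((480.9881286621094, -119.93438720703125), (85.03768157958984, 37.643272399902344), 5.19924259185791)
```

View pics/w12.png

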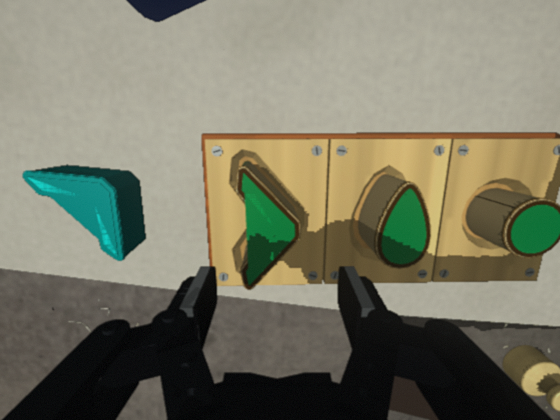

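View pics/s12.png

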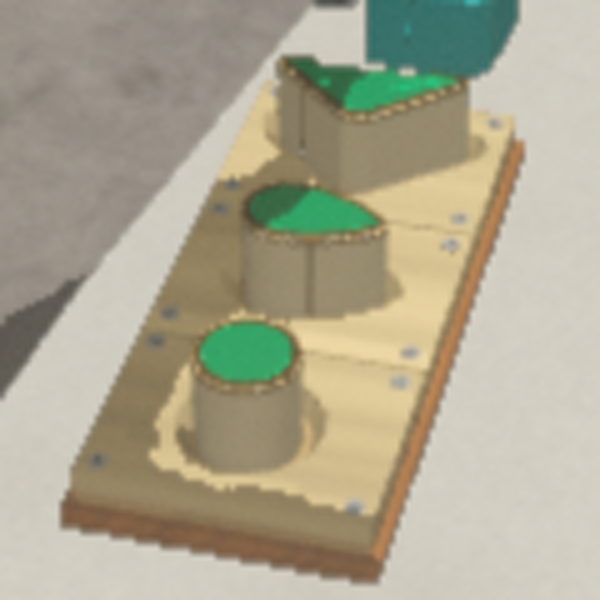

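```bash
python3 - <<'E'
from chk import *
import pickle
t,s,w2=[pickle.load(open(n+".pkl","rb")) for n in("t0","s0","w2")]
def pad(c,roi):
    x0,y0,x1,y1=roi;g=cv2.cvtColor(c["img"],cv2.COLOR_BGR2HSV)[y0:y1,x0:x1]
    m=cv2.inRange(g,(0,0,0),(180,255,60))
    nl,l,st,ce=cv2.connectedComponentsWithStats(m);i=1+np.argmax(st[1:,4]);print(st[i]);return ce[i]+[x0,y0]
pt=pad(t,(160,167,184,190));ps=pad(s,(160,286,195,312));print(pt,ps,tri(t,pt,s,ps),plane(t,pt,37),plane(s,ps,37))
# caul top edges in top view
k=cv2.inRange(cv2.cvtColor(t["img"],cv2.COLOR_BGR2HSV),(8,70,110),(35,255,255));k[:, :155]=0;k[:,190:]=0;k[:120]=0;k[240:]=0
k=cv2.morphologyEx(k,cv2.MORPH_CLOSE,np.ones((25,1)))
for v in (135,150,165,195,210,225):
    u=np.where(k[v]>0)[0];print(v,u.min(),u.max(),plane(t,[(u.min()-.5,v),(u.max()+.5,v)],36)[:,:2].round(1).tolist())
b=max(cv2.findContours(k,0,1)[0],key=cv2.contourArea);p=plane(t,b.reshape(-1,2),36)[:,:2].astype(np.float32);print(cv2.minAreaRect(p))
# weight
crop(t["img"],160,110,260,240,5,"tcaul.png")
# heights of seated
c=cams.camera("wrist");s1=cams.camera("side")
W=[b for b in blobs(c["img"],*G,300,9000)];S=[b for b in blobs(s1["img"],*G,60,700)]
for a in W:
    for q in S:
        P,e=tri(c,cen(a),s1,cen(q))
        if e<6:print("seated",P.round(1),e.round(1))
E
```

```text
[  3   4  16  15 184]Traceback (most recent call last):
  File "<stdin>", line 8, in <module>
  File "<stdin>", line 7, in pad
    return _wrapfunc(a, 'argmax', axis=axis, out=out, **kwds)
    return bound(*args, **kwds)
ValueError: attempt to get argmax of an empty sequence
```

```bash
cat > caul.py <<'E'
from chk import *
import pickle
t,s,w2=[pickle.load(open(n+".pkl","rb")) for n in("t0","s0","w2")]
def pad(c,roi,th):
    x0,y0,x1,y1=roi;g=cv2.cvtColor(c["img"],cv2.COLOR_BGR2HSV)[y0:y1,x0:x1]
    m=cv2.inRange(g,(0,0,0),(180,255,th))
    nl,l,st,ce=cv2.connectedComponentsWithStats(m);i=1+np.argmax(st[1:,4]);print(st[i]);return ce[i]+[x0,y0]
pt=pad(t,(160,167,184,190),60);ps=pad(s,(160,286,195,312),90);print(pt,ps,tri(t,pt,s,ps),plane(t,pt,37),plane(s,ps,37))
k=cv2.inRange(cv2.cvtColor(t["img"],cv2.COLOR_BGR2HSV),(8,70,110),(35,255,255));k[:, :155]=0;k[:,190:]=0;k[:120]=0;k[240:]=0
k=cv2.morphologyEx(k,cv2.MORPH_CLOSE,np.ones((25,1)))
for v in (135,150,165,195,210,225):
    u=np.where(k[v]>0)[0];print(v,u.min(),u.max(),plane(t,[(u.min()-.5,v),(u.max()+.5,v)],36)[:,:2].round(1).tolist())
b=max(cv2.findContours(k,0,1)[0],key=cv2.contourArea);p=plane(t,b.reshape(-1,2),36)[:,:2].astype(np.float32);print(cv2.minAreaRect(p))
crop(t["img"],160,110,260,240,4,"tcaul.png")
c=cams.camera("wrist");s1=cams.camera("side")
W=[b for b in blobs(c["img"],*G,300,9000)];S=[b for b in blobs(s1["img"],*G,60,700)]
for a in W:
    for q in S:
        P,e=tri(c,cen(a),s1,cen(q))
        if e<6:print("seated",P.round(1),e.round(1))
E
python3 caul.py
```

```text
[  3   4  16  15 184]
[  6   5  23  18 322]
[170.45652174 177.56521739] [177.19875776 299.69565217] (array([579.38107119, 312.52494138,  36.63812451]), np.float64(0.4331370064871233)) [[579.07139257 312.34605665  37.        ]] [[579.41151303 312.79907764  37.        ]]
135 161 177 [[699.1, 346.3], [699.2, 299.9]]
150 162 178 [[656.3, 341.1], [656.4, 295.0]]
165 163 178 [[614.1, 335.9], [614.2, 292.9]]
195 164 182 [[531.6, 328.5], [531.8, 278.1]]
210 164 183 [[491.3, 326.1], [491.4, 273.6]]
225 165 184 [[451.5, 321.3], [451.7, 269.0]]
((577.500732421875, 308.2134094238281), (291.849853515625, 50.840057373046875), 5.620335578918457)
seated [468.   77.8  67.4] 1.4
seated [455.3  34.3 111.7] 1.6
seated [493.6  10.1   6.6] 1.2
seated [474.2 -21.   68. ] 1.4
seated [ 542.4 -123.4 -113.6] 3.1
seated [ 508.  -123.9  -13.8] 1.7
seated [ 477.1 -124.4   68.3] 4.4
```

View pics/tcaul.png

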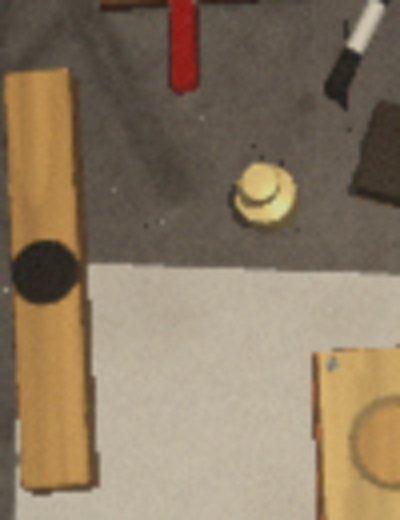

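```bash
python3 go.py 579.8 313 120 95.7;  python3 -m handwheel '[[[-4,17,0,0,0.1],[-8,36,0,0,0.1],[-8,38,1,0,0.1],[-8,38,2,0,0.1],[-8,38,2,0,0.1],[-8,38,2,0,0.1],[-8,38,2,0,0.1],[-8,38,2,0,0.1],[-8,38,2,-0.01,0.1],[-8,38,2,-0.01,0.1],[-8,38,2,-0.01,0.1],[-4,20,2,0,0.1]]]'; python3 -m handwheel '[[[0,0,0,0,0.1],[0,0,0,0,0.1]]]';python3 go.py 579.8 313 100 95.7
```

```text
t 25.4 pos [ 481.4 -116.5  140.9] yang 93.5 tilt 4.49 open 68.3 F [ 0.9 -0.5  0. ] j [ 0.05  0.26 -0.15 -0.04 -1.23 -1.55]
yaw tool rad -0.038 | d now [-127.   421.7   26.5] | d after yaw [-142.7  416.7   25.2] len 441.0
time: 26.4
ee_pos: [534.1, 315.7, 113.4]
eef_rot: [-0.049, -0.042, 0.998, 0.011]
force: [0.5, -1.1, -0.2]
opening: 76.6
time: 26.57
ee_pos: [532.1, 320.0, 108.7]
eef_rot: [-0.051, -0.045, 0.998, 0.009]
force: [-0.9, -0.5, 0.4]
opening: 76.7
t 26.57 pos [532.1 320.  108.7] yang 95.0 tilt 5.98 open 76.7 F [-0.9 -0.5  0.4] j [ 0.75  0.52  0.17 -0.08 -1.29 -2.2 ]
yaw tool rad -0.012 | d now [-47.5 -11.3   3.7] | d after yaw [-47.4 -11.9   3.7] len 49.0
```

```bash
sed -i 's/^print("yaw/print("tz",M[:2,2].round(4),end=" ");print("yaw/' go.py; python3 -m handwheel '[[[0,0,-5,0,0.1],[0,0,-10,0,0.1],[0,0,-15,0,0.1],[0,0,-15,0,0.1],[0,0,-15,0,0.1],[0,0,-15,0,0.1],[0,0,-15,0,0.1],[0,0,-10,0,0.1],[0,0,-5,0,0.1],[0,0,-3,0,0.1],[0,0,0,0,0.1]]]';python3 go.py 579.8 313 100 95.7;python3 -m handwheel '[[[0,0,30,0,0.1],[0,0,35,0,0.1],[0,0,35,0,0.1],[0,0,0,0,0.1],[0,0,0,0,0.1],[0,0,0,0,0.1]]]';python3 go.py 579.8 313 100 95.7
```

```text
time: 27.48
ee_pos: [544.8, 304.7, 228.3]
eef_rot: [-0.051, -0.038, 0.998, 0.008]
force: [0.5, -1.0, 0.2]
opening: 76.8
t 27.48 pos [544.8 304.7 228.3] yang 94.3 tilt 5.97 open 76.8 F [ 0.5 -1.   0.2] j [ 0.72  0.47  0.4  -0.08 -1.57 -2.21]
tz [-0.1032  0.0121] yaw tool rad -0.025 | d now [-48.5   3.1 124.1] | d after yaw [-48.6   2.3 124.1] len 133.0
time: 27.98
ee_pos: [534.6, 303.0, 127.7]
eef_rot: [-0.05, -0.036, 0.998, 0.008]
force: [-0.0, 1.5, 0.1]
opening: 76.7
t 27.98 pos [534.6 303.  127.7] yang 94.1 tilt 5.86 open 76.7 F [-0.   1.5  0.1] j [ 0.72  0.49  0.18 -0.08 -1.33 -2.2 ]
tz [-0.1014  0.0124] yaw tool rad -0.028 | d now [-48.3   6.2  23.1] | d after yaw [-48.5   5.   23.1] len 54.0
```

```bash
python3 -m handwheel '[[[0,0,0,0,0.1],[0,0,0,0,0.1],[0,0,0,0,0.1],[0,0,0,0,0.1],[0,0,0,0,0.1],[0,0,0,0,0.1]]]' >/dev/null;python3 go.py 579.8 313 100 95.7;python3 -m handwheel '[[[-8,0,0,0,0.1],[-8,0,0,0,0.1],[-8,0,0,0,0.1],[-8,0,0,0,0.1],[-8,0,0,0,0.1],[-8,0,0,0,0.1],[0,0,0,0,0.1]]]'>/dev/null;python3 go.py 579.8 313 100 95.7
```

```text
t 28.48 pos [539. 305. 136.] yang 94.2 tilt 5.28 open 76.7 F [ 0.7 -0.1 -0.1] j [ 0.72  0.49  0.19 -0.08 -1.33 -2.2 ]
tz [-0.0899  0.0195] yaw tool rad -0.027 | d now [-44.3   4.   32.4] | d after yaw [-44.5   2.9  32.3] len 55.0
t 29.07 pos [592.8 308.7 131.1] yang 94.1 tilt 5.24 open 76.6 F [ 0.1 -0.2 -0.3] j [ 0.68  0.59  0.35 -0.07 -1.39 -2.16]
tz [-0.0892  0.0193] yaw tool rad -0.027 | d now [ 9.8  4.4 32.2] | d after yaw [ 9.7  4.7 32.2] len 34.0
```

```bash
python3 -m handwheel '[[[0,0,0,0,0.1],[0,0,0,0,0.1],[0,0,0,0,0.1],[0,0,0,0,0.1],[0,0,0,0,0.1],[0,0,0,0,0.1],[0,0,0,0,0.1],[0,0,0,0,0.1],[0,0,0,0,0.1],[0,0,0,0,0.1],[0,0,0,0,0.1],[0,0,0,0,0.1]]]' >/dev/null;python3 go.py 579.8 313 100 95.7;python3 -m handwheel '[[[20,0,0,0,0.1],[30,0,0,0,0.1],[0,0,0,0,0.1],[0,0,0,0,0.1]]]' >/dev/null; python3 go.py 579.8 313 100 95.7;python3 -m handwheel '[[[-20,0,0,0,0.1],[-30,0,0,0,0.1],[0,0,0,0,0.1],[0,0,0,0,0.1]]]' >/dev/null; python3 go.py 579.8 313 100 95.7
```

```text
t 30.07 pos [592.4 308.7 130.9] yang 94.2 tilt 5.28 open 77.0 F [ 0.5 -0.8 -0. ] j [ 0.68  0.59  0.35 -0.07 -1.39 -2.16]
tz [-0.09    0.0191] yaw tool rad -0.027 | d now [ 9.5  4.4 31.9] | d after yaw [ 9.3  4.7 31.9] len 34.0
t 30.4 pos [540.4 303.7 133.3] yang 94.1 tilt 5.41 open 76.8 F [ 0.2 -0.1  0.3] j [ 0.72  0.49  0.19 -0.08 -1.33 -2.2 ]
tz [-0.0928  0.0169] yaw tool rad -0.028 | d now [-42.9   5.7  29.7] | d after yaw [-43.    4.6  29.6] len 52.0
t 30.73 pos [592.  308.  129.6] yang 94.2 tilt 5.37 open 77.0 F [ 0.2 -0.1  0.3] j [ 0.67  0.59  0.34 -0.07 -1.39 -2.16]
tz [-0.092   0.0177] yaw tool rad -0.026 | d now [ 9.   5.1 30.7] | d after yaw [ 8.9  5.4 30.7] len 32.0
```

```bash
python3 -m handwheel '[[[0,0,-8,0,0.1],[0,0,-15,0,0.1],[0,0,-20,0,0.1],[0,0,-20,0,0.1],[0,0,-20,0,0.1],[0,0,-20,0,0.1],[0,0,-20,0,0.1],[0,0,-15,0,0.1],[0,0,-10,0,0.1],[0,0,-5,0,0.1],[0,0,0,0,0.1]]]'>/dev/null;python3 go.py 579.8 313 100 95.7;python3 -m handwheel '[[[0,0,40,0,0.1],[0,0,40,0,0.1],[0,0,40,0,0.1],[0,0,0,0,0.1],[0,0,0,0,0.1],[0,0,0,0,0.1],[0,0,0,0,0.1],[0,0,0,0,0.1]]]'>/dev/null;python3 go.py 579.8 313 100 95.7
```

```text
t 31.65 pos [604.1 303.9 296.6] yang 94.2 tilt 5.19 open 76.9 F [-0.5  0.3 -0.1] j [ 0.66  0.58  0.76 -0.07 -1.8  -2.17]
tz [-0.0885  0.0187] yaw tool rad -0.026 | d now [  6.4   5.9 198.1] | d after yaw [  6.1   6.5 198.1] len 198.0
t 32.32 pos [594.4 306.4 180.6] yang 94.3 tilt 4.74 open 77.1 F [-0.1  0.3  0.2] j [ 0.67  0.56  0.42 -0.07 -1.48 -2.16]
tz [-0.0793  0.0231] yaw tool rad -0.025 | d now [ 7.8  5.3 81.6] | d after yaw [ 7.6  5.7 81.6] len 82.0
```

```bash
python3 -m handwheel '[[[0,0,-15,0,0.1],[0,0,-25,0,0.1],[0,0,-25,0,0.1],[0,0,-20,0,0.1],[0,0,-15,0,0.1],[0,0,-8,0,0.1],[0,0,-3,0,0.1],[0,0,0,0,0.1]]]'>/dev/null;python3 go.py 579.8 313 100 95.7;python3 -m handwheel '[[[0,0,40,0,0.1],[0,0,0,0,0.1],[0,0,0,0,0.1],[0,0,40,0,0.1],[0,0,0,0,0.1],[0,0,0,0,0.1],[0,0,40,0,0.1],[0,0,0,0,0.1],[0,0,0,0,0.1],[0,0,40,0,0.1],[0,0,0,0,0.1],[0,0,0,0,0.1]]]'>/dev/null;python3 go.py 579.8 313 100 95.7
```

```text
t 32.98 pos [609.3 305.2 315.7] yang 94.2 tilt 3.69 open 77.1 F [-0.4  0.5 -0.4] j [ 0.66  0.57  0.77 -0.06 -1.79 -2.17]
tz [-0.05    0.0406] yaw tool rad -0.026 | d now [ 18.7   0.4 217. ] | d after yaw [ 18.4   1.1 217.1] len 218.0
t 33.98 pos [608.7 312.1 176. ] yang 94.3 tilt 3.13 open 76.8 F [ 0.3 -0.4  2.8] j [ 0.67  0.56  0.4  -0.06 -1.41 -2.16]
tz [-0.0312  0.0449] yaw tool rad -0.025 | d now [26.7 -0.6 76.8] | d after yaw [26.6  0.1 76.9] len 81.0
```

```bash
python3 -m handwheel '[[[0,-20,0,0,0.1],[0,-40,0,0,0.1],[0,0,0,0,0.1],[0,0,0,0,0.1],[0,0,0,0,0.1]]]'>/dev/null;python3 go.py 579.8 313 100 95.7;python3 -m handwheel '[[[0,10,0,0,0.1],[0,15,0,0,0.1],[0,20,0,0,0.1],[0,12,0,0,0.1],[0,4,0,0,0.1],[0,0,0,0,0.1],[0,0,0,0,0.1]]]'>/dev/null;python3 go.py 579.8 313 100 95.7
```

```text
t 34.4 pos [629.2 258.3 202.6] yang 94.5 tilt 3.83 open 77.2 F [ 0.5  0.6 -0.1] j [ 0.59  0.51  0.39 -0.05 -1.4  -2.08]
tz [0.0107 0.0659] yaw tool rad -0.021 | d now [ 46.6  51.7 105.5] | d after yaw [ 45.4  52.6 105.5] len 126.0
t 34.98 pos [627.4 331.3 217.5] yang 94.8 tilt 4.53 open 77.0 F [ 0.7  0.3 -0.2] j [ 0.68  0.55  0.49 -0.04 -1.45 -2.17]
tz [0.0249 0.075 ] yaw tool rad -0.015 | d now [ 52.5 -22.8 114.6] | d after yaw [ 52.7 -22.  114.6] len 128.0
```

```bash
cat > st.py <<'E'
from h import *
s=telemetry.read_state();M=rot(s["eef_rot"]).as_matrix();print(round(s["time"],2),s["ee_pos"].round(1),M[:2,2].round(4),"qd",s["qd"].round(2))
E
python3 st.py; python3 -m handwheel '[[[0,0,0,0,0.1]]]'>/dev/null;python3 st.py;python3 -m handwheel '[[[0,-30,0,0,0.1]]]'>/dev/null;python3 st.py;python3 -m handwheel '[[[0,-30,0,0,0.1]]]'>/dev/null;python3 st.py;for i in 1 2 3 4; do python3 -m handwheel '[[[0,0,0,0,0.1]]]'>/dev/null;python3 st.py;done
```

```text
34.98 [627.4 331.3 217.5] [0.0249 0.075 ] qd [ 0.02  0.01  0.01  0.   -0.01 -0.  ]
35.07 [627.2 331.5 217.2] [0.0244 0.0746] qd [ 0.  0. -0.  0. -0.  0.]
35.15 [628.9 305.1 214. ] [0.0233 0.0753] qd [-0.51 -0.29 -0.56 -0.02  0.22  0.51]
35.23 [631.3 274.9 211.3] [0.0228 0.0749] qd [-0.45 -0.22 -0.43 -0.04  0.19  0.48]
35.32 [631.7 270.3 211.3] [0.0224 0.0732] qd [ 0.04  0.01  0.02 -0.01  0.   -0.03]
35.4 [631.7 268.6 211.3] [0.0221 0.0728] qd [-0.05 -0.02 -0.03  0.01 -0.    0.02]
35.48 [631.9 267.7 211.4] [0.0221 0.0726] qd [-0.01 -0.   -0.   -0.    0.   -0.  ]
35.57 [631.9 267.6 211.4] [0.0221 0.0727] qd [-0. -0.  0.  0. -0. -0.]
```

```bash
python3 -m handwheel '[[[0,0,-20,0,0.1],[0,0,-40,0,0.1],[0,0,-40,0,0.1],[0,0,0,0,0.1],[0,0,0,0,0.1],[0,0,0,0,0.1],[0,0,0,0,0.1],[0,0,0,0,0.1]]]'>/dev/null;python3 st.py; python3 -m handwheel '[[[0,0,10,0,0.1],[0,0,15,0,0.1],[0,0,20,0,0.1],[0,0,20,0,0.1],[0,0,20,0,0.1],[0,0,20,0,0.1],[0,0,15,0,0.1],[0,0,8,0,0.1],[0,0,3,0,0.1],[0,0,0,0,0.1],[0,0,0,0,0.1]]]'>/dev/null;python3 st.py
```

```text
36.23 [628.1 263.6 312.5] [0.0173 0.0707] qd [ 0.01  0.01 -0.02 -0.    0.01 -0.  ]
37.15 [625.9 272.1 166.5] [0.0036 0.0623] qd [ 0.    0.    0.01  0.   -0.   -0.  ]
```

```bash
python3 go.py 579.8 313 70 95.7; python3 -m handwheel '[[[8,6,2,-0.004,0.1],[12,9,8,-0.004,0.1],[12,9,10,-0.004,0.1],[8,6,15,0,0.1],[4,3,15,0,0.1],[2,2,15,0,0.1],[0,0,10,0,0.1],[0,0,5,0,0.1],[0,0,0,0,0.1],[0,0,0,0,0.1]]]'>/dev/null;python3 go.py 579.8 313 24 95.7; python3 - <<'E'
from chk import *
c=cams.camera("wrist")
cv2.imwrite("pics/w13.png",c["img"])
E
```

```text
t 37.15 pos [625.9 272.1 166.5] yang 94.9 tilt 3.58 open 76.9 F [-0.2  0.2  0.2] j [ 0.61  0.53  0.33 -0.05 -1.33 -2.09]
tz [0.0036 0.0623] yaw tool rad -0.013 | d now [43.3 38.7 98.7] | d after yaw [42.7 39.2 98.7] len 114.0
t 37.98 pos [577.4 314.5  97. ] yang 95.9 tilt 4.43 open 76.7 F [-0.2 -0.6  0.8] j [ 0.71  0.51  0.11 -0.05 -1.11 -2.16]
tz [0.0215 0.0742] yaw tool rad 0.003 | d now [-0.1 -7.  72.7] | d after yaw [-0.1 -7.  72.7] len 73.0
```

View pics/w13.png

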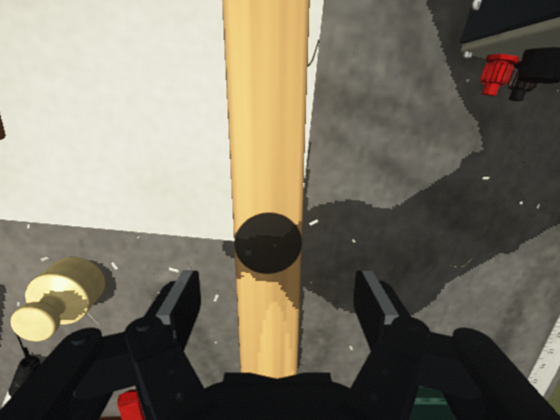

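```bash
python3 -m handwheel '[[[4,-2,-2,0,0.1],[9,-4,-2,0,0.1],[13,-5,-2,0,0.1],[13,-5,-2,0,0.1],[13,-5,-2,0,0.1],[13,-5,-2,0,0.1],[13,-5,-2,0,0.1],[13,-5,-2,0,0.1],[13,-5,-2,0,0.1],[8,-3,-2,0,0.1],[4,-1,0,0,0.1],[0,0,0,0,0.1]]]'>/dev/null;python3 st.py; python3 -m handwheel '[[[-36,15,0,0,0.1],[-36,15,0,0,0.1],[-36,15,0,0,0.1],[0,0,0,0,0.1],[0,0,0,0,0.1],[0,0,0,0,0.1],[0,0,0,0,0.1]]]'>/dev/null;python3 st.py
```

```text
39.03 [465.8 253.1 120.5] [0.0368 0.0842] qd [-0.   -0.01  0.02  0.01 -0.    0.01]
39.62 [572.1 307.7 123.9] [0.0309 0.0783] qd [-0.    0.01 -0.    0.    0.   -0.  ]
```

```bash
python3 -m handwheel '[[[36,-15,0,0,0.1],[36,-15,0,0,0.1],[36,-15,0,0,0.1],[36,-15,0,0,0.1],[36,-15,0,0,0.1],[0,0,0,0,0.1],[0,0,0,0,0.1],[0,0,0,0,0.1]]]'>/dev/null;python3 st.py; python3 -m handwheel '[[[-8,3,0,0,0.1],[-15,6,0,0,0.1],[-15,6,0,0,0.1],[-15,6,0,0,0.1],[-15,6,0,0,0.1],[-15,6,0,0,0.1],[-15,6,0,0,0.1],[-15,6,0,0,0.1],[-15,6,0,0,0.1],[-15,6,0,0,0.1],[-15,6,0,0,0.1],[-15,6,0,0,0.1]]]'>/dev/null;python3 st.py;python3 -m handwheel '[[[-8,3,0,0,0.1],[-4,0,0,0,0.1],[0,0,0,0,0.1]]]'>/dev/null;python3 st.py
```

```text
40.28 [386.8 205.8 106.3] [0.0265 0.0746] qd [ 0.01 -0.03 -0.    0.01  0.01  0.  ]
41.28 [576.  302.2 120.5] [0.0387 0.0817] qd [-0.09  0.4   0.67  0.   -0.26  0.07]
41.53 [595.1 308.9 119.1] [0.0412 0.0818] qd [-0.    0.03  0.03 -0.   -0.    0.  ]
```

```bash
python3 - <<'E'
from chk import *
c=cams.camera("wrist");cv2.imwrite("pics/w14.png",c["img"])
g=cv2.cvtColor(c["img"],cv2.COLOR_BGR2HSV);m=cv2.inRange(g,(0,0,0),(180,255,55));m[:120]=0;m[290:]=0;m[:,:200]=0;m[:,310:]=0
n,l,st,ce=cv2.connectedComponentsWithStats(m)
for i in range(1,n):
    if st[i,4]>300:print(st[i],ce[i],plane(c,ce[i],36.5))
k=cv2.inRange(g,(10,70,110),(35,255,255))
for v in (60,120,150):
    u=np.where(k[v,200:340]>0)[0]+200;print(v,u.min(),u.max(),plane(c,[(u.min(),v),(u.max(),v)],36)[:,:2])
E
python3 go.py 579.8 313 26 95.7
```

```text
[ 246  178   62   57 2462] [277.47969131 208.0511779 ] [[582.05413607 315.4267727   36.5       ]]
60 238 311 [[490.10671203 282.50643724]
 [485.43186445 326.35961677]]
120 241 309 [[524.23983319 286.20387525]
 [520.16628931 329.93358971]]
150 242 308 [[543.16513313 287.92321755]
 [539.39426442 331.91203797]]
t 41.58 pos [594.5 308.7 118.9] yang 95.6 tilt 5.23 open 77.0 F [-0.8  1.1 -0.2] j [ 0.69  0.5   0.16 -0.04 -1.14 -2.15]
tz [0.0407 0.0816] yaw tool rad -0.002 | d now [18.7 -1.5 92.3] | d after yaw [18.7 -1.5 92.3] len 94.0
```

View pics/w14.png

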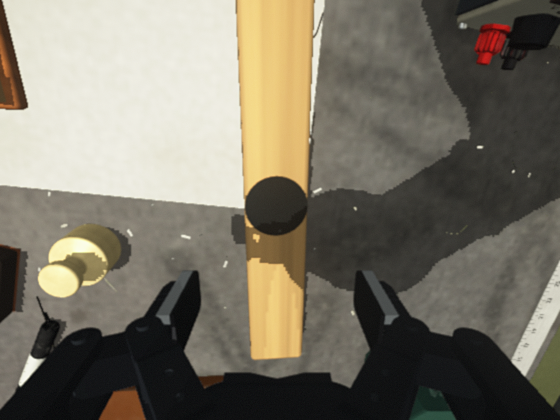

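```bash
python3 -m handwheel '[[[10,0,10,0,0.1],[8,0,25,0,0.1],[0,0,25,0,0.1],[0,0,18,0,0.1],[0,0,10,0,0.1],[0,0,0,0,0.1],[0,0,0,0,0.1]]]'>/dev/null;python3 go.py 581 314 26 95.7
```

```text
t 42.17 pos [581.  314.2  29.7] yang 95.6 tilt 5.49 open 77.1 F [-0.2  0.1  0.7] j [ 0.71  0.56  0.01 -0.04 -0.93 -2.16]
tz [0.0453 0.0843] yaw tool rad -0.002 | d now [ 0.2 -0.5  3.7] | d after yaw [ 0.2 -0.5  3.7] len 4.0
```

```bash
python3 -m handwheel '[[[0,0,3,0,0.1],[0,0,1,0,0.1],[0,0,0,0,1],[0,0,0,0,1],[0,0,0,0,1],[0,0,0,0,1],[0,0,0,0,1],[0,0,0,0,1]]]' 40 >/dev/null;python3 go.py 581 314 26 95.7; python3 -m handwheel '[[[0,0,-10,0,1],[0,0,-20,0,1],[0,0,-25,0,1],[0,0,-25,0,1],[0,0,-20,0,1],[0,0,-15,0,1],[0,0,-5,0,1],[0,0,0,0,1],[0,0,0,0,1]]]'; python3 go.py 473.6 -22 150 183.6;python3 - <<'E'
from chk import *
s=cams.camera("side");cv2.imwrite("pics/s15.png",s["img"])
c=cams.camera("wrist");cv2.imwrite("pics/w15.png",c["img"])
E
```

```text
t 42.83 pos [583.3 315.7  31.1] yang 95.6 tilt 5.89 open 45.9 F [ 0.2  0.9 -1.9] j [ 0.71  0.56  0.01 -0.04 -0.92 -2.16]
tz [0.0515 0.0887] yaw tool rad -0.001 | d now [ 2.8 -1.8  4.8] | d after yaw [ 2.8 -1.8  4.8] len 6.0
time: 43.58
ee_pos: [574.9, 302.9, 156.5]
eef_rot: [0.025, -0.047, 0.998, 0.042]
force: [-0.0, -0.3, -3.7]
opening: 45.9
t 43.58 pos [574.9 302.9 156.5] yang 95.6 tilt 5.58 open 45.9 F [-0.  -0.3 -3.7] j [ 0.71  0.44  0.15 -0.04 -1.19 -2.17]
tz [0.0465 0.0853] yaw tool rad -1.537 | d now [ 131.1 -313.   -26. ] | d after yaw [318.3 120.6  -1.1] len 340.0
```

View pics/s15.png

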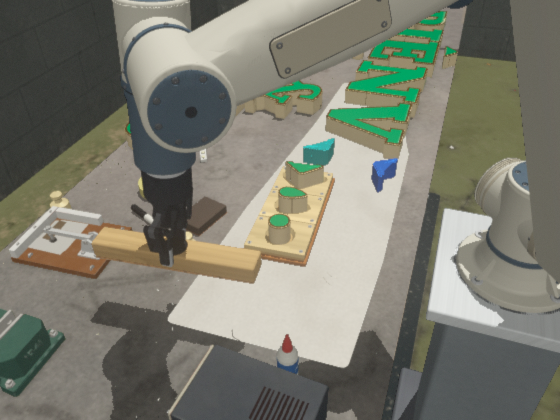

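View pics/w15.png

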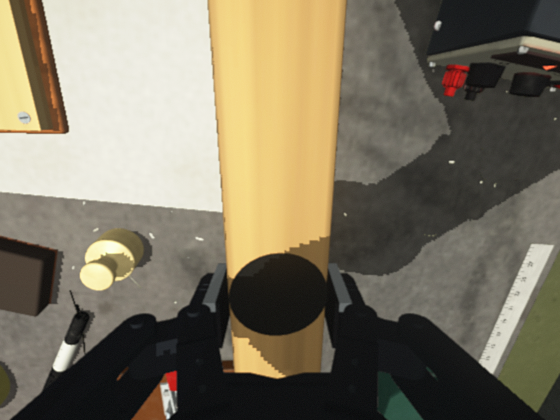

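```bash
python3 -m handwheel '[[[0,0,-5,-0.06,1],[0,0,-5,-0.12,1],[0,0,-5,-0.12,1],[0,0,-5,-0.12,1],[0,0,-5,-0.12,1],[0,0,0,-0.12,1],[0,0,0,-0.12,1],[0,0,0,-0.12,1],[0,0,0,-0.12,1],[0,0,0,-0.12,1],[0,0,0,-0.12,1],[0,0,0,-0.12,1]]]'; python3 -m handwheel '[[[0,0,0,-0.12,1],[0,0,0,-0.05,1],[0,0,0,0,1],[0,0,0,0,1]]]' >/dev/null; python3 go.py 473.6 -22 150 183.6
```

```text
time: 44.68
ee_pos: [566.3, 297.4, 160.3]
eef_rot: [0.028, -0.691, 0.722, 0.018]
force: [-0.1, 0.1, -2.7]
opening: 45.9
t 45.02 pos [564.  296.3 153.4] yang -172.1 tilt 3.42 open 45.5 F [-0.2 -0.2 -1.7] j [ 0.71  0.45  0.16 -0.04 -1.24 -0.55]
tz [0.0061 0.0593] yaw tool rad 0.076 | d now [302.4 133.6 -16. ] | d after yaw [311.6 110.3 -16.2] len 331.0
```

```bash
python3 -m handwheel '[[[12,5,-3,0.008,1],[24,10,-3,0.008,1],[28,11,-3,0.008,1],[28,11,-3,0.008,1],[28,11,-3,0.008,1],[28,11,-3,0.008,1],[28,11,-3,0.008,1],[28,11,-3,0.008,1],[28,11,-2,0.008,1],[28,11,-2,0.004,1],[24,9,-2,0,1],[12,4,0,0,1]]]'; python3 -m handwheel '[[[0,0,0,0,1],[0,0,0,0,1]]]' >/dev/null; python3 go.py 473.6 -22 110 183.6
```

```text
time: 46.02
ee_pos: [463.5, -24.4, 160.9]
eef_rot: [-0.019, 0.72, -0.693, -0.019]
force: [0.2, 0.1, -2.4]
opening: 45.5
t 46.18 pos [461.5 -27.7 160.9] yang -178.2 tilt 3.11 open 45.6 F [ 1.4  0.6 -1.6] j [ 0.24  0.13 -0.25 -0.06 -1.17 -0.19]
tz [-0.001   0.0543] yaw tool rad -0.032 | d now [ -2.5 -12.3  51.2] | d after yaw [ -2.2 -12.4  51.1] len 53.0
```

```bash
python3 -m handwheel '[[[-1,-6,8,-0.016,1],[-1,-6,10,-0.016,1],[0,0,10,0,1],[0,0,8,0,1],[0,0,4,0,1],[0,0,0,0,1],[0,0,0,0,1]]]'; python3 go.py 473.6 -22 97 183.6; python3 - <<'E'
from chk import *
s=cams.camera("side");crop(s["img"],150,60,430,270,2.8,"s16.png")
t=cams.camera("top");crop(t["img"],180,140,420,290,3.2,"t16.png")
E
```

```text
time: 46.77
ee_pos: [476.1, -19.0, 115.0]
eef_rot: [-0.019, 0.731, -0.682, -0.02]
force: [-0.4, -0.5, -1.2]
opening: 45.9
t 46.77 pos [476.1 -19.  115. ] yang -176.0 tilt 3.13 open 45.9 F [-0.4 -0.5 -1.2] j [ 0.25  0.2  -0.29 -0.06 -1.07 -0.15]
tz [-0.0032  0.0544] yaw tool rad 0.007 | d now [ 3.8  2.8 17.9] | d after yaw [ 3.9  2.7 17.9] len 18.0
```

View pics/s16.png

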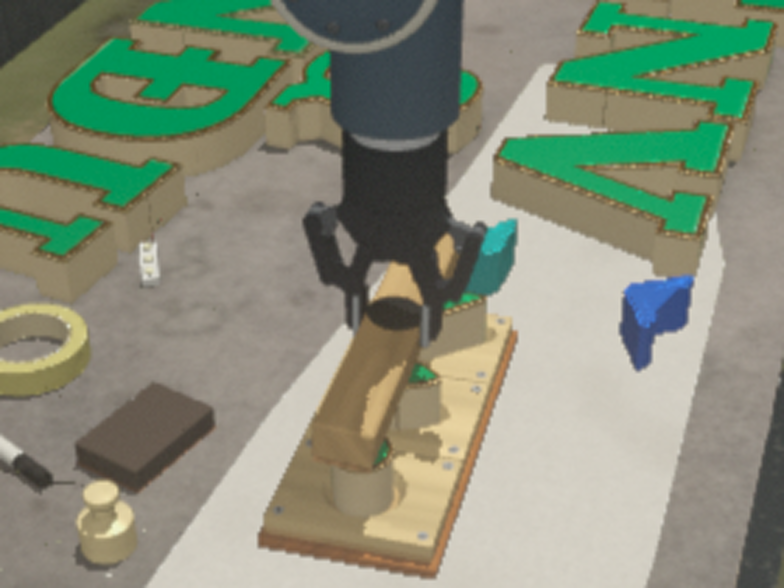

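View pics/t16.png

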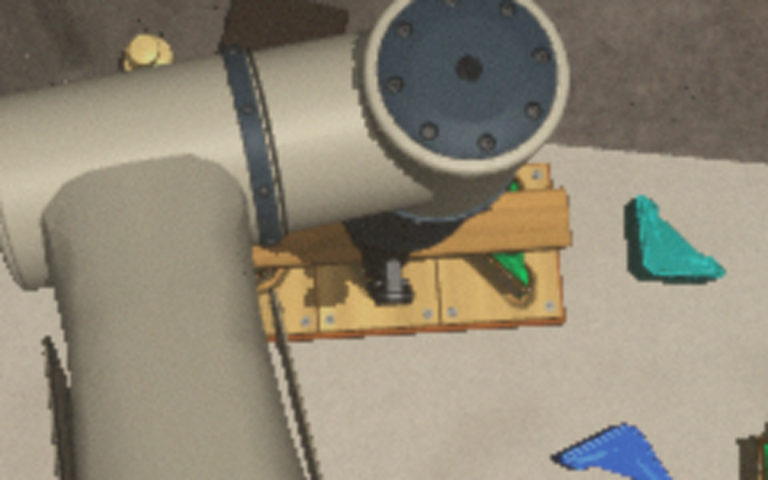

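```bash
python3 -m handwheel '[[[2,2,3,0.006,1],[2,1,4,0,1],[0,0,3,0,1],[0,0,2,0,1],[0,0,0,0,1]]]' 30; python3 go.py 473.6 -22 97 183.6
```

```text
time: 47.28
ee_pos: [474.1, -23.0, 103.7]
eef_rot: [-0.021, 0.729, -0.684, -0.018]
force: [0.3, -0.0, -2.5]
opening: 45.6
t 47.28 pos [474.1 -23.  103.7] yang -176.4 tilt 3.17 open 45.6 F [ 0.3 -0.  -2.5] j [ 0.24  0.21 -0.32 -0.06 -1.03 -0.15]
tz [0.0013 0.0552] yaw tool rad -0.0 | d now [-0.6  0.5  6.7] | d after yaw [-0.6  0.5  6.7] len 7.0
```

```bash
python3 -m handwheel '[[[0,0,3,0,1],[0,0,0,0,1]]]' 25; python3 st.py;python3 -m handwheel '[[[0,0,3,0,1],[0,0,0,0,1]]]' 20; python3 st.py
```

```text
time: 47.45
ee_pos: [474.0, -22.9, 100.4]
eef_rot: [-0.021, 0.729, -0.684, -0.018]
force: [-0.3, 0.4, -1.6]
opening: 46.0
47.45 [474.  -22.9 100.4] [0.0013 0.0553] qd [-0.   -0.01  0.01  0.01 -0.01 -0.  ]
time: 47.62
ee_pos: [474.9, -22.8, 97.9]
eef_rot: [-0.021, 0.729, -0.684, -0.018]
force: [0.5, -1.4, -1.9]
opening: 45.6
47.62 [474.9 -22.8  97.9] [0.0033 0.0551] qd [-0.   -0.01  0.01 -0.   -0.01  0.  ]
```

```bash
python3 -m handwheel '[[[0,0,3,0,1],[0,0,0,0,1]]]' 20; python3 st.py;python3 - <<'E'
from chk import *
s=cams.camera("side");crop(s["img"],200,130,380,270,4.3,"s17.png")
E
```

```text
time: 47.78
ee_pos: [476.2, -22.7, 96.5]
eef_rot: [-0.022, 0.729, -0.684, -0.016]
force: [0.8, 0.5, -2.1]
opening: 45.7
47.78 [476.2 -22.7  96.5] [0.0063 0.0545] qd [ 0.   -0.01  0.01  0.   -0.01 -0.  ]
```

View pics/s17.png

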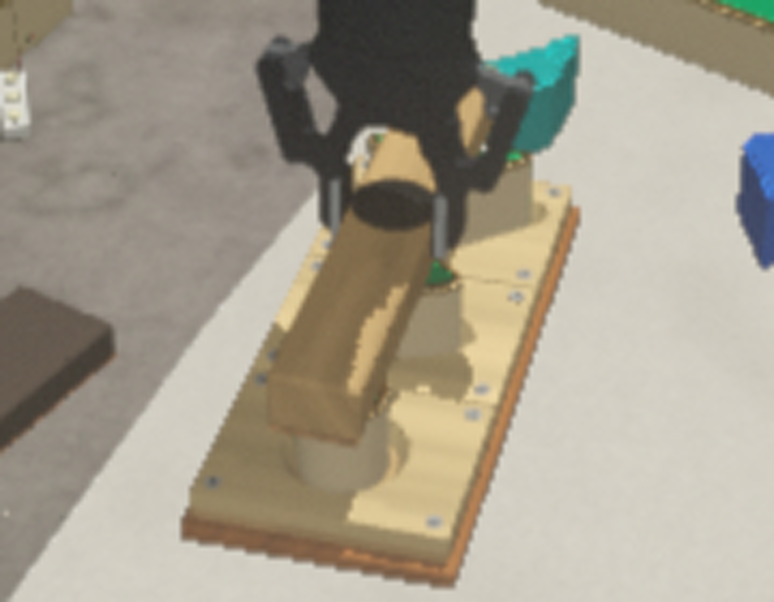

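```bash
python3 -m handwheel '[[[0,2,3,0,1],[0,0,0,0,1]]]' 20; python3 st.py; python3 -m handwheel '[[[0,0,2,0,1],[0,0,0,0,1]]]' 20; python3 st.py
```

```text
time: 48.0
ee_pos: [477.1, -22.5, 95.5]
eef_rot: [-0.025, 0.729, -0.683, -0.014]
force: [0.5, -0.9, -2.6]
opening: 45.6
48.0 [477.1 -22.5  95.5] [0.0134 0.0546] qd [ 0.   -0.    0.02  0.   -0.01  0.  ]
time: 48.17
ee_pos: [477.6, -22.4, 94.8]
eef_rot: [-0.025, 0.73, -0.683, -0.013]
force: [0.0, -0.2, -2.3]
opening: 45.6
48.17 [477.6 -22.4  94.8] [0.0149 0.0542] qd [ 0. -0.  0. -0. -0.  0.]
```

```bash
python3 -m handwheel '[[[0,0,0,0,0.7],[0,0,0,0,0.5],[0,0,0,0,0.3],[0,0,0,0,0.3],[0,0,0,0,0.3]]]' 20; python3 st.py;python3 - <<'E'
from chk import *
s=cams.camera("side");crop(s["img"],200,130,380,270,4.3,"s18.png")
c=cams.camera("wrist");cv2.imwrite("pics/w18.png",c["img"])
E
```

```text
time: 48.58
ee_pos: [477.0, -22.5, 93.9]
eef_rot: [-0.024, 0.73, -0.683, -0.014]
force: [-0.2, 0.2, 0.0]
opening: 59.8
48.58 [477.  -22.5  93.9] [0.0136 0.0544] qd [ 0.  0. -0. -0.  0. -0.]
```

View pics/s18.png

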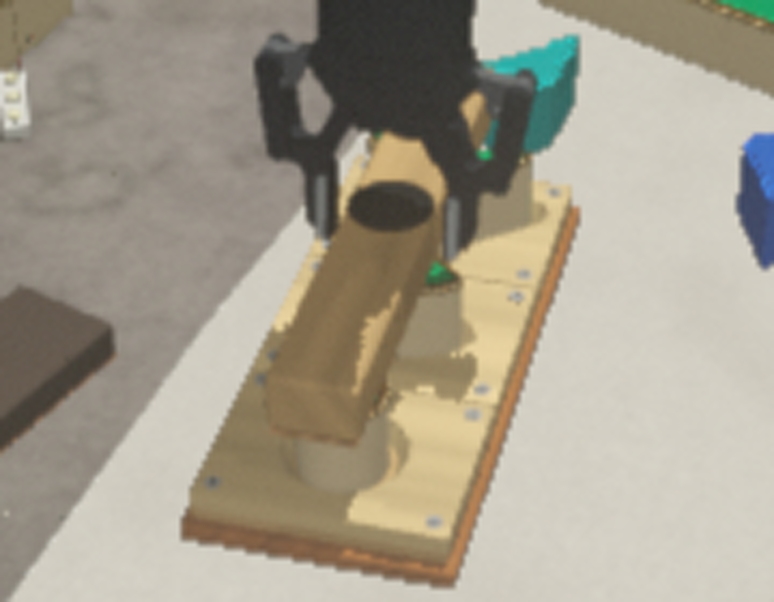

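View pics/w18.png

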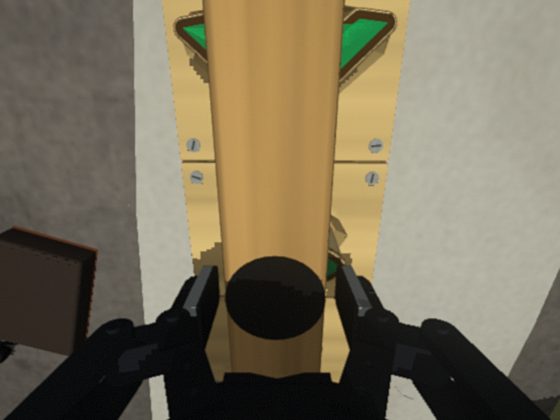

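```bash
python3 -m handwheel '[[[0,0,-6,0,0.25],[0,0,-12,0,0.2],[0,0,-18,0,0.15],[0,0,-20,0,0.15],[0,0,-20,0,0.15],[0,0,-15,0,0.15],[0,0,-8,0,0.15],[0,0,0,0,0.15]]]'; python3 st.py;python3 - <<'E'
from chk import *
s=cams.camera("side");crop(s["img"],200,130,380,270,4.3,"s19.png")
c=cams.camera("wrist");cv2.imwrite("pics/w19.png",c["img"])
def pad(c,x0,y0,x1,y1,th=60):
    g=cv2.cvtColor(c["img"],cv2.COLOR_BGR2HSV)[y0:y1,x0:x1]
    n,l,st,ce=cv2.connectedComponentsWithStats(cv2.inRange(g,(0,0,0),(180,255,th)));i=1+np.argmax(st[1:,4]);print(st[i]);return ce[i]+[x0,y0]
import pickle;pickle.dump((s,c),open("c19.pkl","wb"))
u=pad(c,230,170,330,280);v=pad(s,275,165,305,190,80);print(u,v,plane(c,u,102.5),plane(s,v,102.5),tri(c,u,s,v))
E
```

```text
time: 49.35
ee_pos: [474.5, -28.6, 198.6]
eef_rot: [-0.023, 0.73, -0.683, -0.014]
force: [-0.5, -0.7, -0.1]
opening: 72.8
49.35 [474.5 -28.6 198.6] [0.0108 0.0532] qd [-0.   -0.   -0.01 -0.01  0.01  0.  ]
[  15   25   62   53 2373]
[  7   8  18  10 146]
[273.42815002 221.11630847] [290.15068493 177.52054795] [[478.36044029 -24.74359545 102.5       ]] [[477.19584365 -25.50502621 102.5       ]] (array([477.72995421, -25.05780391, 102.77868366]), np.float64(1.3129959814172676))
```

View pics/s19.png

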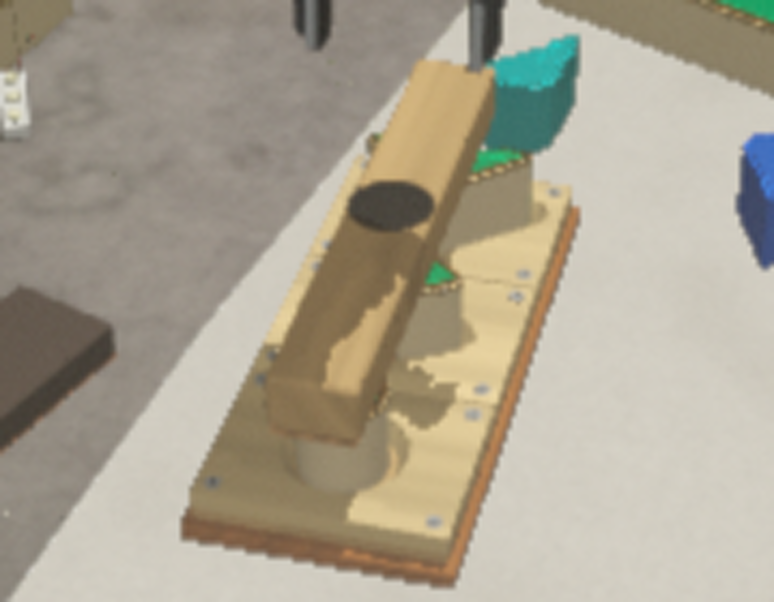

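View pics/w19.png

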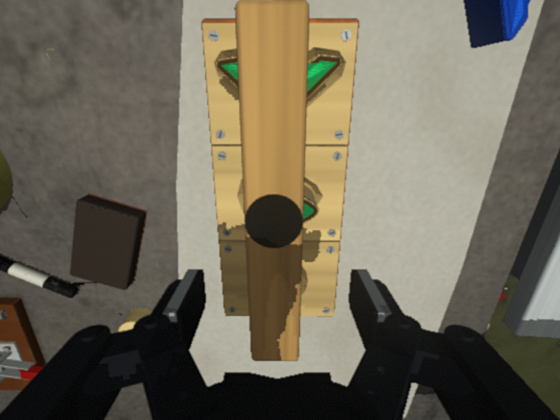

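```bash
python3 - <<'E'
from chk import *
import pickle
t,s=[pickle.load(open(n+".pkl","rb")) for n in("t0","s0")]
print(plane(t,(225.4,155.6),56),plane(s,(186,236),56),tri(t,(225.4,155.6),s,(186,236)))
for c,roi in((t,(215,145,240,172)),(s,(170,225,205,268))):
    x0,y0,x1,y1=roi;h=cv2.cvtColor(c["img"],cv2.COLOR_BGR2HSV)[y0:y1,x0:x1]
    m=cv2.inRange(h,(12,70,100),(35,255,255));b=max(cv2.findContours(m,0,1)[0],key=cv2.contourArea)
    print(cv2.boundingRect(b),[x0,y0],plane(c,cen(b)+[x0,y0],25))
crop(t["img"],205,130,250,180,12,"tw.png");crop(s["img"],160,215,215,275,9,"sw.png")
E
```

```text
[[634.50626315 164.78455302  56.        ]] [[633.79385436 171.23597357  56.        ]] (array([636.93614535, 165.76022128,  50.27319488]), np.float64(1.1606393135506108))
(4, 5, 16, 17) [215, 145] [[637.39677892 166.25366643  25.        ]]
(8, 11, 21, 25) [170, 225] [[632.67507888 178.89416109  25.        ]]
```

View pics/tw.png

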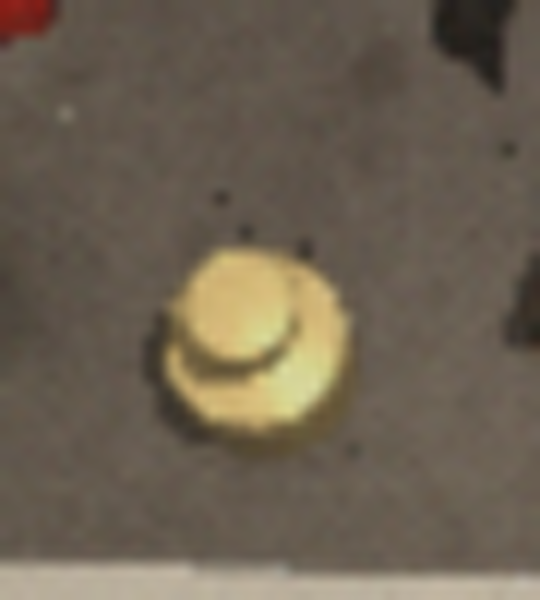

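View pics/sw.png

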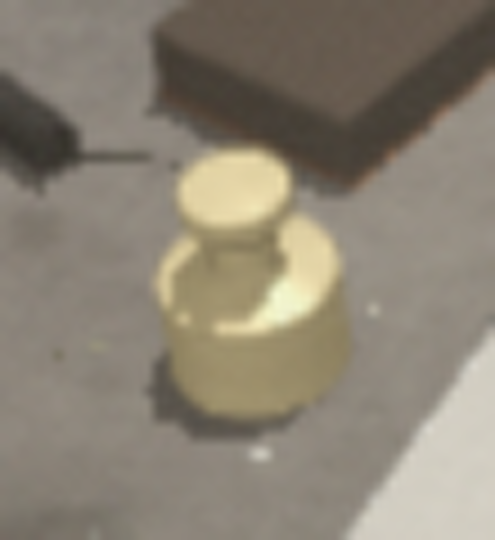

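```bash
python3 go.py 635.5 166.5 130 183.6; python3 -m handwheel '[[[-8,-8,0,0,0.15],[-18,-15,4,0,0.15],[-24,-19,8,0,0.15],[-24,-19,8,0,0.15],[-24,-19,8,0,0.15],[-24,-19,8,0,0.15],[-24,-19,8,0,0.15],[-22,-17,8,0,0.15],[-14,-12,8,0,0.15],[-8,-8,4,0,0.15],[0,0,0,0,0.15],[0,0,0,0,0.15]]]'; python3 go.py 635.5 166.5 90 183.6; python3 - <<'E'
from chk import *
c=cams.camera("wrist");cv2.imwrite("pics/w20.png",c["img"])
E
```

```text
t 49.45 pos [473.5 -28.5 196.5] yang -176.3 tilt 3.08 open 73.0 F [-0.1 -0.3 -0. ] j [ 0.23  0.13 -0.17 -0.05 -1.26 -0.15]
tz [0.0075 0.0532] yaw tool rad 0.002 | d now [-180.2 -173.5   78. ] | d after yaw [-180.6 -173.2   78. ] len 262.0
time: 50.45
ee_pos: [617.0, 188.2, 121.2]
eef_rot: [-0.01, 0.729, -0.684, -0.022]
force: [-0.5, -0.4, 0.1]
opening: 72.5
t 50.45 pos [617.  188.2 121.2] yang -176.4 tilt 2.76 open 72.5 F [-0.5 -0.4  0.1] j [ 0.51  0.5   0.17 -0.05 -1.23 -0.43]
tz [-0.0178  0.0448] yaw tool rad 0.0 | d now [ 24.3 -17.6  29.9] | d after yaw [ 24.3 -17.6  29.9] len 42.0
```

View pics/w20.png

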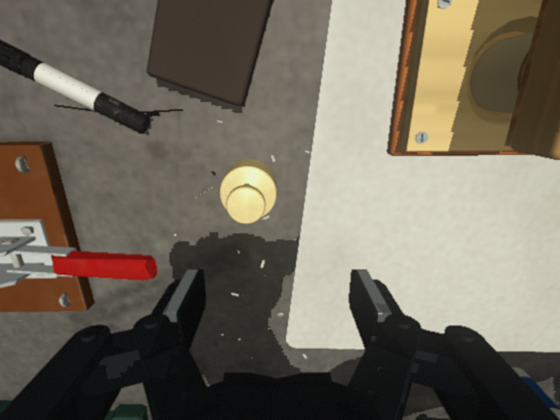

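```bash
python3 - <<'E'
from chk import *
c=cams.camera("wrist");h=cv2.cvtColor(c["img"],cv2.COLOR_BGR2HSV)
m=cv2.inRange(h,(15,60,150),(40,255,255));m[:150]=0;m[240:]=0;m[:,:200]=0;m[:,300:]=0
b=max(cv2.findContours(m,0,1)[0],key=cv2.contourArea);print(cv2.boundingRect(b),cen(b),cv2.minEnclosingCircle(b))
print(plane(c,(246,203),56),plane(c,(248,192),27))
crop(c["img"],200,140,300,240,6,"w20c.png")
E
python3 go.py 635.5 166.5 90 183.6
```

```text
(219, 166, 57, 58) [246.89206989 193.94905914] ((246.64002990722656, 194.56393432617188), 29.201133728027344)
[[637.49788187 166.84172614  56.        ]] [[638.26837917 168.36928523  27.        ]]
t 50.55 pos [616.8 187.5 122. ] yang -176.4 tilt 2.77 open 72.3 F [-0.2  0.8  0.4] j [ 0.51  0.5   0.17 -0.05 -1.23 -0.43]
tz [-0.0172  0.0452] yaw tool rad -0.0 | d now [ 23.6 -17.8  30.7] | d after yaw [ 23.6 -17.8  30.7] len 43.0
```

View pics/w20c.png

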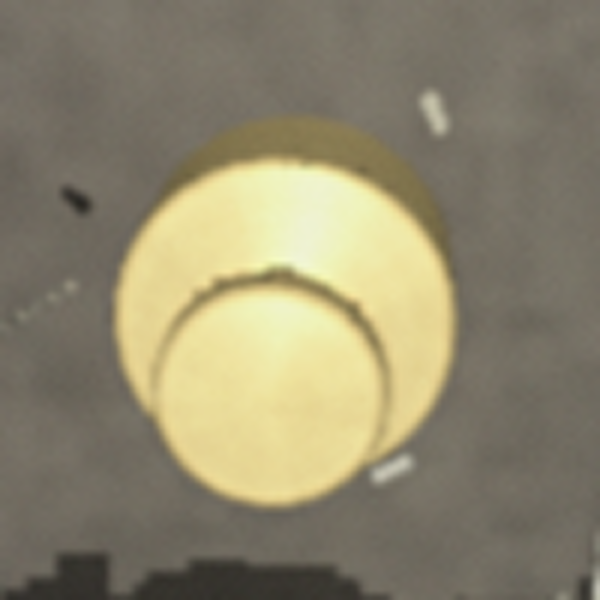

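```bash
python3 -m handwheel '[[[8,-6,3,0,0.15],[9,-8,3,0,0.15],[5,-5,5,0,0.15],[0,0,5,0,0.15],[0,0,0,0,0.15],[0,0,0,0,0.15]]]'; python3 go.py 636.8 168 20 183.6
```

```text
time: 51.05
ee_pos: [639.0, 161.6, 105.0]
eef_rot: [-0.012, 0.727, -0.686, -0.021]
force: [-0.1, -0.4, -0.1]
opening: 72.8
t 51.05 pos [639.  161.6 105. ] yang -176.7 tilt 2.76 open 72.8 F [-0.1 -0.4 -0.1] j [ 0.46  0.54  0.19 -0.05 -1.21 -0.38]
tz [-0.0144  0.046 ] yaw tool rad -0.004 | d now [-2.5  0.8 85.3] | d after yaw [-2.6  0.8 85.3] len 85.0
```

```bash
python3 -m handwheel '[[[-1,0,8,0,0.15],[-1,0,15,0,0.15],[-1,0,15,0,0.15],[0,0,15,0,0.15],[0,0,12,0,0.15],[0,0,10,0,0.15],[0,0,5,0,0.15],[0,0,0,0,0.15]]]'; python3 go.py 636.8 168 20 183.6; python3 - <<'E'
from chk import *
c=cams.camera("wrist");cv2.imwrite("pics/w21.png",c["img"])
E
```

```text
time: 51.72
ee_pos: [637.2, 170.2, 21.2]
eef_rot: [-0.013, 0.727, -0.686, -0.021]
force: [-0.3, 0.4, -0.3]
opening: 72.9
t 51.72 pos [637.2 170.2  21.2] yang -176.6 tilt 2.82 open 72.9 F [-0.3  0.4 -0.3] j [ 0.47  0.61  0.09 -0.06 -1.03 -0.38]
tz [-0.0116  0.0479] yaw tool rad -0.004 | d now [2.2 0.6 1.1] | d after yaw [2.2 0.6 1.1] len 3.0
```

View pics/w21.png

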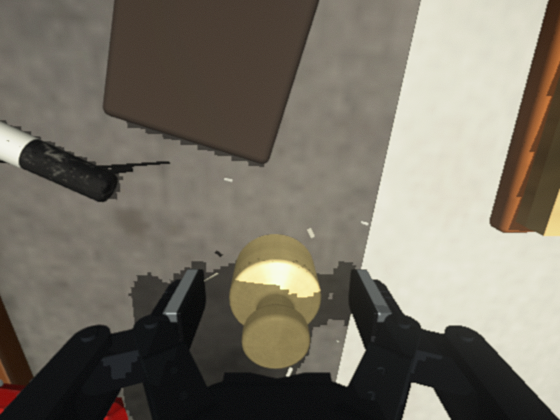

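```bash
python3 -m handwheel '[[[1,0,2,0,0.15],[1,0,1,0,0.15],[0,0,0,0,1],[0,0,0,0,1],[0,0,0,0,1],[0,0,0,0,1],[0,0,0,0,1],[0,0,0,0,1]]]' 60; python3 go.py 636.8 168 20 183.6; python3 -m handwheel '[[[0,0,-8,0,1],[0,0,-15,0,1],[0,0,-20,0,1],[0,0,-25,0,1],[0,0,-25,0,1],[0,0,-25,0,1],[0,0,-20,0,1],[0,0,-15,0,1],[0,0,-8,0,1],[0,0,0,0,1],[0,0,0,0,1]]]'; python3 go.py 477 -25.5 170 183.6;python3 - <<'E'
from chk import *
c=cams.camera("wrist");cv2.imwrite("pics/w22.png",c["img"])
E
```

```text
time: 52.43
ee_pos: [638.9, 168.7, 21.8]
eef_rot: [-0.016, 0.727, -0.686, -0.02]
force: [0.3, -0.3, -0.2]
opening: 39.4
t 52.43 pos [638.9 168.7  21.8] yang -176.6 tilt 2.89 open 39.4 F [ 0.3 -0.3 -0.2] j [ 0.47  0.61  0.08 -0.06 -1.03 -0.38]
tz [-0.0068  0.05  ] yaw tool rad -0.004 | d now [0.7 2.1 1.8] | d after yaw [0.6 2.1 1.8] len 3.0
time: 53.35
ee_pos: [634.8, 158.5, 184.5]
eef_rot: [-0.008, 0.726, -0.687, -0.025]
force: [-0.1, 1.0, -4.9]
opening: 39.2
t 53.35 pos [634.8 158.5 184.5] yang -176.7 tilt 2.99 open 39.2 F [-0.1  1.  -4.9] j [ 0.45  0.5   0.32 -0.05 -1.4  -0.39]
tz [-0.025   0.0458] yaw tool rad -0.006 | d now [175.5 167.7  10.1] | d after yaw [174.4 168.7  10.1] len 243.0
```

View pics/w22.png

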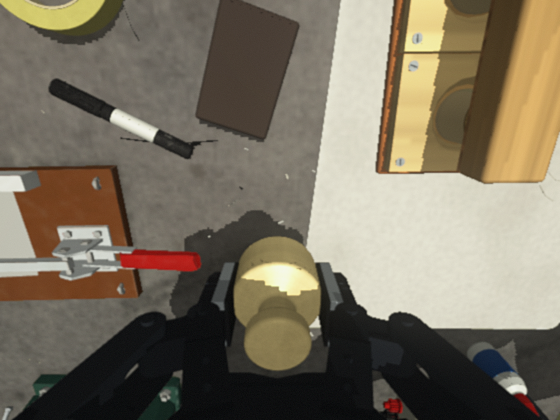

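```bash
python3 -m handwheel '[[[8,8,0,0,1],[16,16,0,0,1],[20,19,0,0,1],[20,19,0,0,1],[20,19,0,0,1],[20,19,0,0,1],[20,19,0,0,1],[20,19,0,0,1],[14,14,0,0,1],[8,8,0,0,1],[3,3,0,0,1],[0,0,0,0,1]]]'; python3 -m handwheel '[[[0,0,0,0,1],[0,0,0,0,1]]]'>/dev/null; python3 go.py 478.5 -25 150 183.6
```

```text
time: 54.4
ee_pos: [463.9, -26.3, 162.4]
eef_rot: [0.005, 0.726, -0.686, -0.035]
force: [-0.2, -0.0, -4.2]
opening: 39.0
t 54.57 pos [464.6 -25.5 161.8] yang -176.7 tilt 4.07 open 39.4 F [-0.3 -0.4 -4. ] j [ 0.24  0.18 -0.2  -0.06 -1.24 -0.17]
tz [-0.0583  0.0406] yaw tool rad -0.005 | d now [  0.8 -14.5  11. ] | d after yaw [  0.8 -14.5  11. ] len 18.0
```

```bash
python3 -m handwheel '[[[0,-7,-1,0,1],[0,-7,-1,0,1],[0,-2,0,0,1],[0,0,0,0,1]]]'; python3 go.py 478.5 -25 124 183.6;python3 - <<'E'
from chk import *
c=cams.camera("wrist");cv2.imwrite("pics/w23.png",c["img"])
s=cams.camera("side");crop(s["img"],200,100,380,270,3.5,"s23.png")
E
```

```text
time: 54.9
ee_pos: [484.8, -22.4, 162.5]
eef_rot: [0.005, 0.727, -0.685, -0.035]
force: [-0.3, -0.0, -4.2]
opening: 39.6
t 54.9 pos [484.8 -22.4 162.5] yang -176.5 tilt 4.04 open 39.6 F [-0.3 -0.  -4.2] j [ 0.24  0.21 -0.15 -0.06 -1.25 -0.16]
tz [-0.0577  0.0405] yaw tool rad -0.002 | d now [ 3.9  4.3 38.6] | d after yaw [ 3.9  4.3 38.6] len 39.0
```

View pics/w23.png

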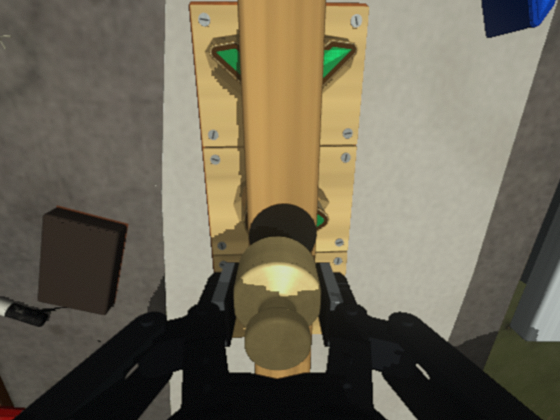

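View pics/s23.png

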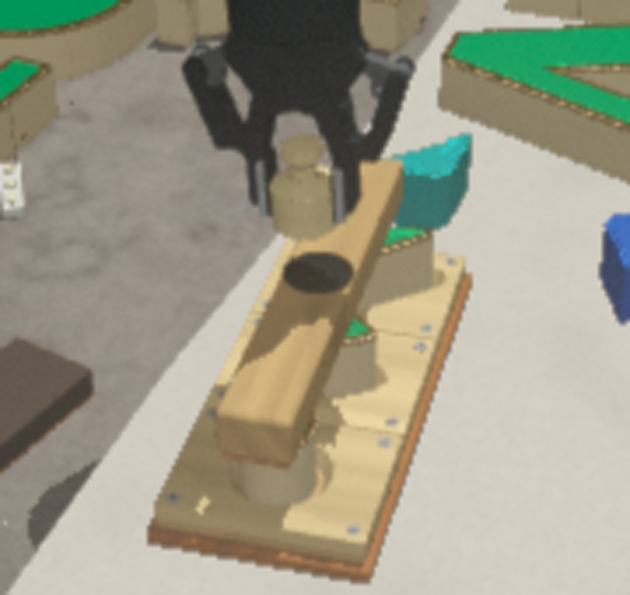

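```bash
python3 -m handwheel '[[[2,2,5,0,1],[2,2,8,0,1],[0,0,8,0,1],[0,0,6,0,1],[0,0,3,0,1],[0,0,0,0,1],[0,0,0,0,1]]]'; python3 go.py 478.5 -25 124 183.6
```

```text
time: 55.58
ee_pos: [476.3, -26.2, 128.3]
eef_rot: [0.006, 0.727, -0.686, -0.036]
force: [-0.2, -0.0, -4.6]
opening: 39.1
t 55.58 pos [476.3 -26.2 128.3] yang -176.6 tilt 4.19 open 39.1 F [-0.2 -0.  -4.6] j [ 0.23  0.23 -0.22 -0.06 -1.17 -0.15]
tz [-0.0609  0.0405] yaw tool rad -0.003 | d now [-0.9 -2.5  4.2] | d after yaw [-0.9 -2.5  4.2] len 5.0
```

```bash
python3 -m handwheel '[[[-1,-2,2,0,1],[0,-1,1,0,1],[0,0,0,0,1]]]' ; python3 go.py 478.5 -25 124 183.6;python3 - <<'E'
from chk import *
s=cams.camera("side");crop(s["img"],230,110,350,230,5,"s24.png")
E
```

```text
time: 55.83
ee_pos: [479.8, -24.7, 125.3]
eef_rot: [0.006, 0.727, -0.686, -0.036]
force: [0.7, -0.2, -4.0]
opening: 39.4
t 55.83 pos [479.8 -24.7 125.3] yang -176.6 tilt 4.13 open 39.4 F [ 0.7 -0.2 -4. ] j [ 0.23  0.24 -0.22 -0.06 -1.16 -0.15]
tz [-0.0597  0.0405] yaw tool rad -0.003 | d now [0.2 1.2 1.4] | d after yaw [0.2 1.2 1.4] len 2.0
```

View pics/s24.png

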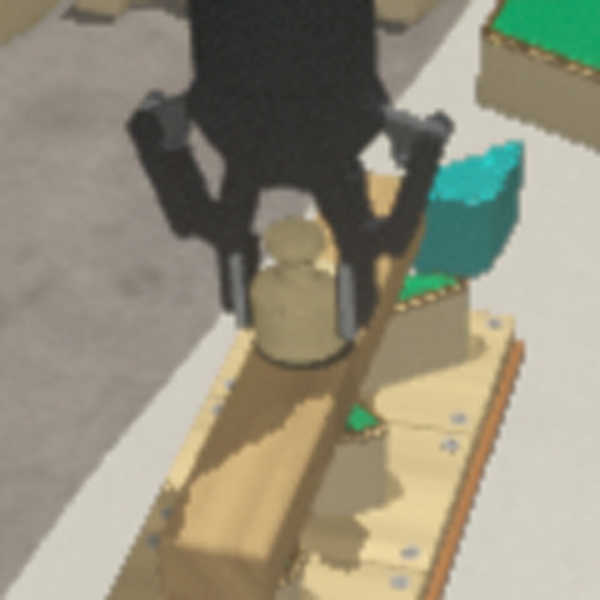

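```bash
for i in 1 2; do python3 -m handwheel '[[[0,0,1.5,0,1],[0,0,0,0,1]]]'|grep -E "pos|force"; done
```

```text
ee_pos: [480.5, -24.6, 124.7]
force: [-0.7, -0.1, -4.6]
ee_pos: [481.6, -24.6, 124.7]
force: [0.0, -0.3, -3.5]
```

```bash
for i in 1 2; do python3 -m handwheel '[[[0,1.5,2.5,0,1],[0,0,0,0,1]]]'|grep -E "pos|force"; done; python3 st.py
```

```text
ee_pos: [482.4, -24.7, 124.6]
force: [-0.3, -0.3, -4.8]
ee_pos: [483.2, -24.7, 124.3]
force: [-0.7, 1.1, -4.7]
56.55 [483.2 -24.7 124.3] [-0.0408  0.0396] qd [-0.   -0.    0.01  0.   -0.    0.  ]
```

```bash
python3 -m handwheel '[[[0,4,3,0,1],[0,0,0,0,1],[0,0,0,0,1]]]'|grep -E "pos|force"; python3 st.py;python3 - <<'E'
from chk import *
s=cams.camera("side");crop(s["img"],230,110,350,230,5,"s25.png")
E
```

```text
ee_pos: [483.3, -24.7, 124.1]
force: [1.2, -0.0, -1.4]
56.8 [483.3 -24.7 124.1] [-0.029   0.0396] qd [-0.   -0.01 -0.01  0.    0.01 -0.  ]
```

View pics/s25.png

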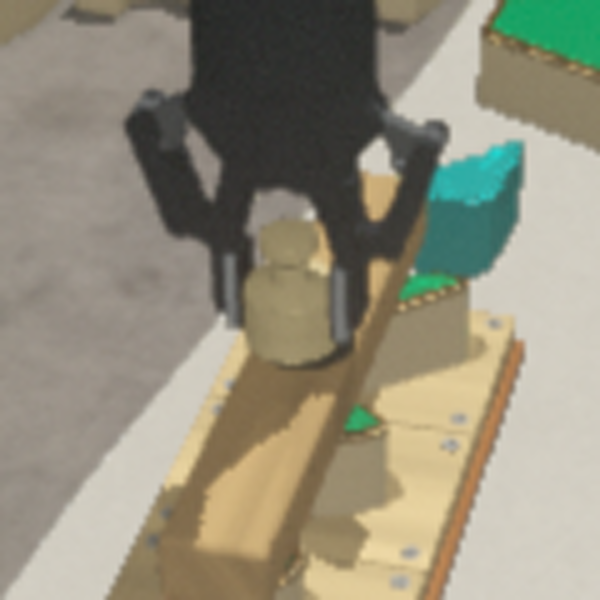

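```bash
python3 -m handwheel '[[[0,0,0,0,0.45],[0,0,0,0,0.4],[0,0,0,0,0.3],[0,0,0,0,0.25],[0,0,0,0,0.2],[0,0,0,0,0.2]]]' 20; python3 st.py;python3 - <<'E'
from chk import *
s=cams.camera("side");crop(s["img"],230,110,350,230,5,"s26.png")
c=cams.camera("wrist");cv2.imwrite("pics/w26.png",c["img"])
E
```

```text
time: 57.35
ee_pos: [480.9, -25.1, 122.2]
eef_rot: [-0.002, 0.729, -0.684, -0.026]
force: [-0.5, 0.6, 1.2]
opening: 68.4
57.35 [480.9 -25.1 122.2] [-0.0356  0.0387] qd [-0.  0. -0.  0. -0. -0.]
```

View pics/s26.png

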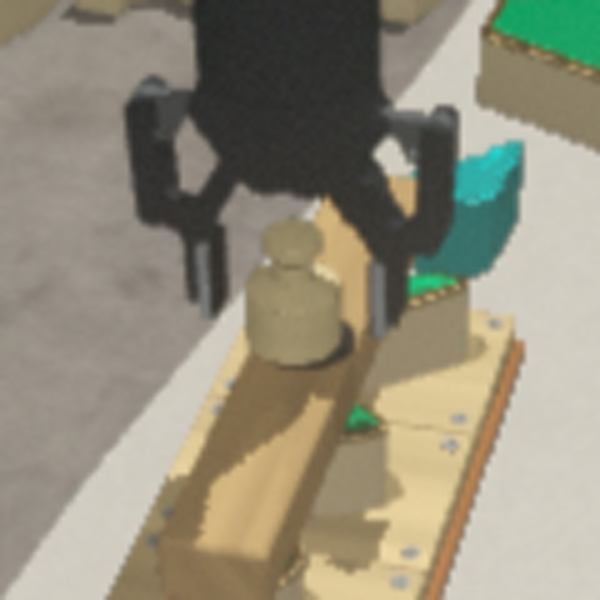

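View pics/w26.png

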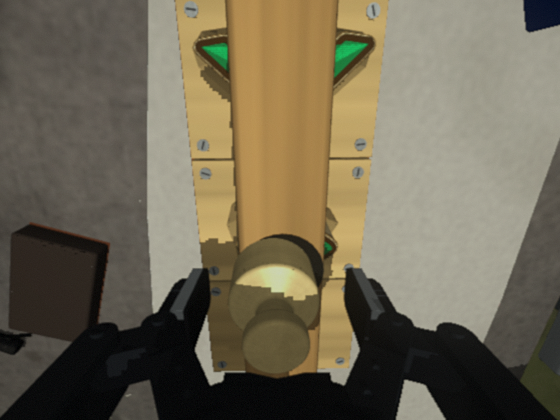

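```bash
python3 -m handwheel '[[[0,0,-5,0,0.15],[0,0,-10,0,0.1],[0,0,-15,0,0.1],[0,0,-20,0,0.1],[0,0,-20,0,0.1],[0,0,-20,0,0.1],[0,0,-15,0,0.1],[0,0,-8,0,0.1],[0,0,0,0,0.1]]]'; python3 -m handwheel '[[[10,0,0,0,0.1],[20,0,-5,0,0.1],[20,0,-5,0,0.1],[20,0,-5,0,0.1],[10,0,-5,0,0.1],[0,0,0,0,0.1],[0,0,0,0,0.1],[0,0,0,0,0.1]]]'; python3 - <<'E'
from chk import *
s=cams.camera("side");crop(s["img"],200,110,380,270,4,"s27.png");c=cams.camera("wrist");cv2.imwrite("pics/w27.png",c["img"])
t=cams.camera("top");crop(t["img"],200,140,400,280,3.8,"t27.png")
import pickle;pickle.dump((s,c,t),open("c27.pkl","wb"))
E
```

```text
time: 58.2
ee_pos: [484.3, -30.3, 242.3]
eef_rot: [-0.001, 0.729, -0.684, -0.026]
force: [0.1, 0.1, 0.1]
opening: 76.8
time: 58.87
ee_pos: [487.3, -114.9, 253.0]
eef_rot: [0.002, 0.729, -0.684, -0.031]
force: [-0.9, -0.7, 0.1]
opening: 77.0
```

View pics/s27.png

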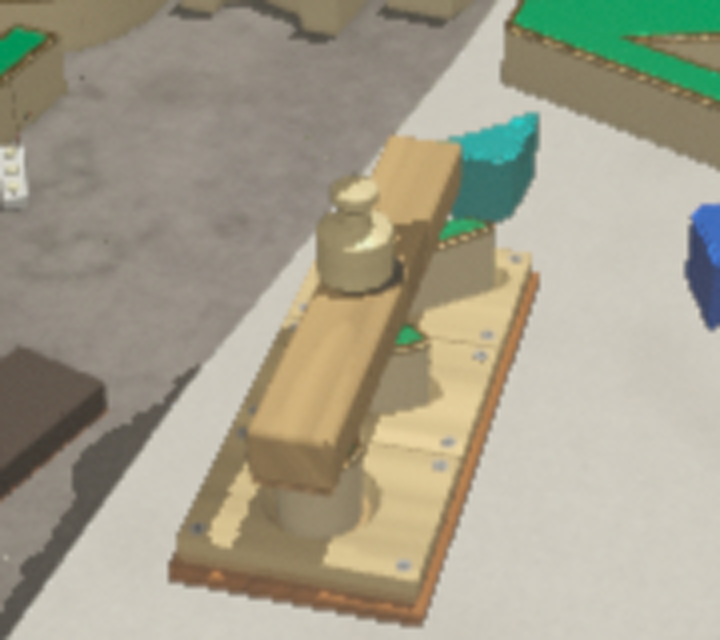

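View pics/w27.png

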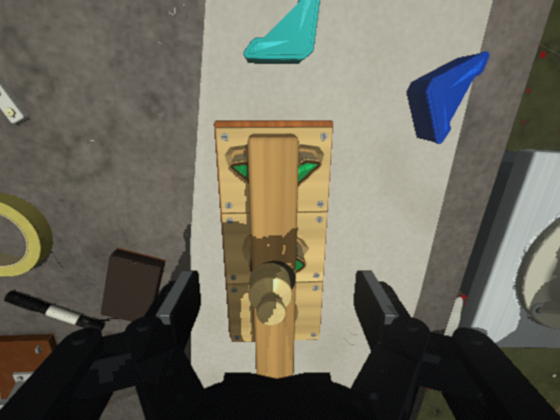

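```bash
python3 - <<'E'
from chk import *
import pickle
s,c,t=pickle.load(open("c27.pkl","rb"))
crop(c["img"],230,220,320,350,6,"w27c.png");crop(s["img"],270,145,310,190,14,"s27c.png")
E
```

```text
(no output)
```

View pics/w27c.png

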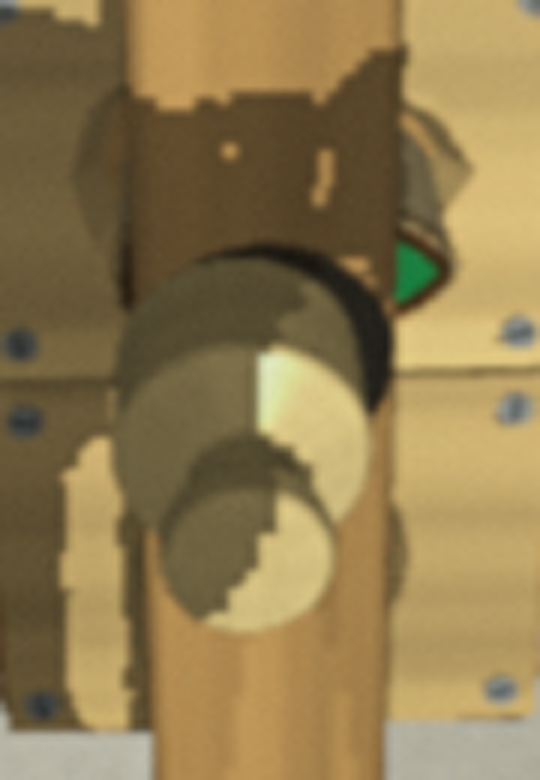

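View pics/s27c.png

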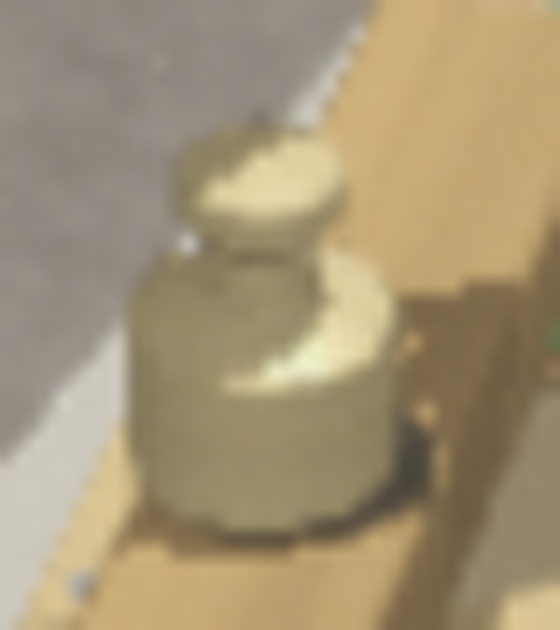

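View pics/t27.png

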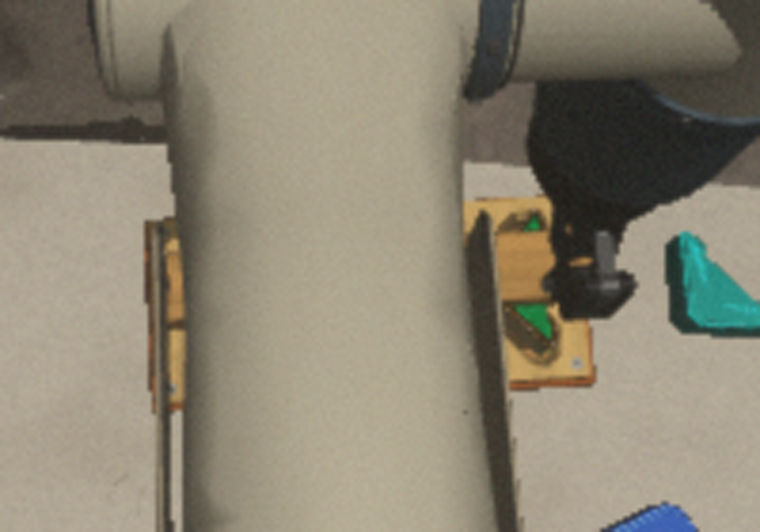

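```bash
python3 - <<'E'
from chk import *
import pickle
s,c,t=pickle.load(open("c27.pkl","rb"))
print("pad",plane(c,(273,283.2),102),"base",plane(c,(270.5,283.8),102),"rim",plane(c,(270.5,297.5),129),"knob",plane(c,(230+247/6,220+560/6),158))
print("side rim",plane(s,(270+262/14,145+315/14),129),"knob",plane(s,(270+262/14,145+170/14),158))
h=cv2.cvtColor(c["img"],cv2.COLOR_BGR2HSV)
sc=[(225,137),(325,136),(230,204.5),(320,204),(231.5,214),(319,213.5)]
P=plane(c,sc,28);print(P[:,:2].round(1).tolist(),"roof c",P[:4].mean(0))
# caul edges at z=102
e=plane(c,[(250,150),(297,150),(252,225),(297,225),(255,365),(294,365)],102)[:,:2];print(e.round(1).tolist())
for b in blobs(c["img"],*G,20,2000):
    print(cen(b),plane(c,cen(b),66)[0].round(1))
E
python3 -c "
import cv2;i=cv2.imread('pics/w27.png');cv2.imwrite('pics/w27e.png',cv2.resize(i[115:350,205:345],None,fx=2.5,fy=2.5,interpolation=2))"
```

```text
pad [[478.70407674 -18.88275303 102.        ]] base [[481.29084366 -18.04963396 102.        ]] rim [[482.12298201 -20.5986686  129.        ]] knob [[482.55023883 -25.35164526 158.        ]]
side rim [[479.73885132 -24.24151292 129.        ]] knob [[478.06892733 -20.37412268 158.        ]]
[[537.7, -156.8], [426.8, -164.5], [531.5, -78.2], [423.1, -84.2], [529.5, -66.1], [422.9, -71.8]] roof c [ 479.76845625 -120.91890185   28.        ]
[[507.4, -156.3], [465.8, -158.7], [503.1, -84.4], [459.3, -86.4], [493.1, 95.3], [446.7, 94.5]]
[298.40444444 264.75555556] [448.  -21.1  66. ]
[242.07308378 169.67023173] [ 516. -130.   66.]
[304.80979827 169.6493756 ] [ 451.5 -133.6   66. ]
```

View pics/w27e.png

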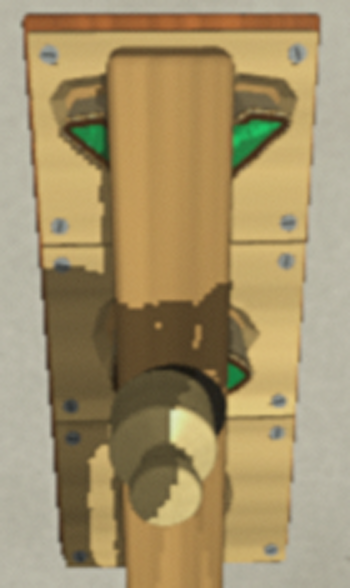

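```bash
python3 st.py; python3 - <<'E'
from h import *
print(order.hand_in())
E
```

```text
59.02 [ 487.4 -114.5  253.3] [-0.047   0.0398] qd [ 0.   -0.    0.01  0.   -0.    0.  ]
the job is handed in; nothing more can be done
None
```

I seated the drop, dot and roof accents in their own nests, laid the caul along the row, and stood the brass weight on its pad. I handed the job in at about 59 s of the 128 s allowed. The hand-in gives no verdict.

**Last checks, by camera**
- **Accents:** each measured within about 1.5 mm of its nest centre. Their faces read about 67–68 mm high, against the 66 mm expected; the cameras had already read about 2 mm high on the loose accents.
- **Caul:** about 5 mm from the board's centre, at 93.8° against 93.6° for the row. Its top is about 102.8 mm high, against the 102 mm expected.
- **Weight:** about 3 mm from the middle of the pad and standing upright. The gripper was clear of everything.

**Problems and disagreements**
- **Tool tilt:** it drifted by 3–6° as the arm moved, so the caul and weight went down slightly tilted and levelled when released.
- **Drop accent:** it first landed about 4 mm off. While re-gripping to centre it, the fingertips pressed on the nest with about 36 N, just under the 40 N limit.
- **Pad and weight position:** after the weight was on, my reading of the pad's position along the row was about 6 mm from the earlier one (-19 against -25 mm). I picked the later pixels by hand. The knob's position also differed by about 5 mm between the side and wrist views.
- **Contact force:** the wrist force hardly changed as the caul touched down, so I judged that contact from the pictures and heights.

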